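# Load the reagent dock of a slide stainer

### The job

Load the slide stainer: set the slide tray flat into its matching recess, draw the locking bar fully out, then put every reagent cartridge standing on the bench into the bay of its own colour by hooking the lip at its cap end over the top edge of the sloped rail and tilting it down until its foot clip snaps under the lower edge. When all the cartridges sit flat on the rail, push the locking bar fully home into its keeper. Leave the other things on the bench standing where they are.

Things in the scene. Friction and masses are not known exactly. Their poses are not given: they have to be found in the camera images.
- rail: the slide stainer's reagent rail: flat steel, 60 mm wide (x -30..+30), 4 thick, 184 long (y +-92), on a narrow web over a white deck, sloping up away from the robot at 0.349 rad. Origin: middle of its top face, 66 mm above the bench; x points up the slope to the top edge, y along the rail, z out of its face. Deck 18 mm below the rail's top, x -86..+70, y +-124. It stands fixed, differently each time.
- bar (a joint): travel of the locking bar in m: 0 = pushed fully home, tip 20 mm inside the keeper; 0.208 = fully drawn out, clear of all bays. A 10 mm steel rod along rail y at rail x -59, z +16; slides to rail +y to draw out, takes 2 to 3 N and stays where it is left. In use it passes over the cartridges' ledges and is blocked by a cartridge that is not down.
- bar_grip (a point): centre of the bar's upright red grip tab, 26 mm (rail x) x 14 mm (rail y, pinch across this) x 40 mm tall (20 mm above and below this point), free on all sides, 28 mm above the bar's axis. Moves with the bar; axes as the rail's.
- keeper (a point): mouth of the keeper, a bored aluminium block at the rail's -y end (rail x -76..-42, top at rail z +32 mm); a like guide block stands at the +y end, y 94..124. Beyond the rail's top edge stands the stainer's white housing, its upright front 85 mm horizontally beyond the rail's origin, 104 mm tall (lids to 128).
- bay_blue (a point): the blue bay, marked by blue strips, at rail y +60 mm: where cart_blue_mid lies when seated (20 mm above the rail's top); axes as the rail's. Ribs 4 mm thick, up to 1 mm below the rail's top, stand 30 mm either side, leaving its 46 mm feet 5 mm play each way. Cartridge lip: a leg 6.5 thick, inner face 31.5 mm from mid toward the cap end, hangs 16 mm below the underside, toe 5.5 mm inward, 7 to 13 mm below it.
- bay_yellow (a point): the yellow bay, marked by yellow strips, at rail y +0 mm: where cart_yellow_mid lies when seated (20 mm above the rail's top); axes as the rail's. Ribs 4 mm thick, up to 1 mm below the rail's top, stand 30 mm either side, leaving its 46 mm feet 5 mm play each way. Cartridge lip: a leg 6.5 thick, inner face 31.5 mm from mid toward the cap end, hangs 16 mm below the underside, toe 5.5 mm inward, 7 to 13 mm below it.
- bay_green (a point): the green bay, marked by green strips, at rail y -60 mm: where cart_green_mid lies when seated (20 mm above the rail's top); axes as the rail's. Ribs 4 mm thick, up to 1 mm below the rail's top, stand 30 mm either side, leaving its 46 mm feet 5 mm play each way. Cartridge lip: a leg 6.5 thick, inner face 31.5 mm from mid toward the cap end, hangs 16 mm below the underside, toe 5.5 mm inward, 7 to 13 mm below it.
- cart_blue_mid (a point): blue reagent cartridge (may be absent): white box with blue cap, label and ledge, 110 x 30 x 56 mm, 0.2 to 0.4 kg; grip across y. Point half-way up the white body, 36 mm above the feet; x runs from ledge end to lip (cap) end, z up. White body x -50..+44, y +-15, z +-20 from this point; feet 46 wide below it; cap 26 across, 10 high, at x +24.
- cart_yellow_mid (a point): yellow reagent cartridge (may be absent): white box with yellow cap, label and ledge, 110 x 30 x 56 mm, 0.2 to 0.4 kg; grip across y. Point half-way up the white body, 36 mm above the feet; x runs from ledge end to lip (cap) end, z up. White body x -50..+44, y +-15, z +-20 from this point; feet 46 wide below it; cap 26 across, 10 high, at x +24.
- cart_green_mid (a point): green reagent cartridge (may be absent): white box with green cap, label and ledge, 110 x 30 x 56 mm, 0.2 to 0.4 kg; grip across y. Point half-way up the white body, 36 mm above the feet; x runs from ledge end to lip (cap) end, z up. White body x -50..+44, y +-15, z +-20 from this point; feet 46 wide below it; cap 26 across, 10 high, at x +24.
- clip_blue (a joint): deflection in m of the blue cartridge's foot clip: 0 relaxed (snapped), 0.003 to 0.0045 while riding over the rail's edge. Slanted sprung toe 25 to 36 mm from mid toward the ledge end, hanging 16 mm below the underside; it meets the rail's lower edge with the ledge end about 0.2 rad up and snaps under it at 5 to 10 N. Ledge: 66 to 50 mm from mid, 8 mm thick.
- clip_yellow (a joint): deflection in m of the yellow cartridge's foot clip: 0 relaxed (snapped), 0.003 to 0.0045 while riding over the rail's edge. Slanted sprung toe 25 to 36 mm from mid toward the ledge end, hanging 16 mm below the underside; it meets the rail's lower edge with the ledge end about 0.2 rad up and snaps under it at 5 to 10 N. Ledge: 66 to 50 mm from mid, 8 mm thick.
- clip_green (a joint): deflection in m of the green cartridge's foot clip: 0 relaxed (snapped), 0.003 to 0.0045 while riding over the rail's edge. Slanted sprung toe 25 to 36 mm from mid toward the ledge end, hanging 16 mm below the underside; it meets the rail's lower edge with the ledge end about 0.2 rad up and snaps under it at 5 to 10 N. Ledge: 66 to 50 mm from mid, 8 mm thick.
- tray_mid (a point): slide tray: black plate 92 (x) x 84 (y) x 8 mm with two glass slides and an orange grip rib along x, 60 long x 12 wide (pinch across y) x 24 high, on its middle. This point is half-way up, 16 mm above its underside; the rib's top is 16 mm above this point, the plate's top 8 mm below it. Either way round fits.
- recess (a point): where tray_mid lies when the tray is seated in its recess: a pocket 96 (x) x 88 (y) mm, 8 mm deep, in a white-rimmed plate 130 x 130 mm beside the dock's keeper end, part of the stainer (turns with it). The pocket's floor is 16 mm below this point (24 mm above the bench), its rim 8 mm below.
- bottle_a: bystander: amber dropper bottle, 38 mm in diameter, 100 tall mm; origin at its underside
- bottle_b: bystander: amber dropper bottle, 38 mm in diameter, 100 tall mm; origin at its underside
- slidebox: bystander: blue slide box 84 x 100 x 34 mm; origin at its underside
- dishes: bystander: stack of three culture dishes, 90 in diameter, 45 tall mm; origin at its underside
- wipes: bystander: green and white box of wipes, 120 x 110 x 85 mm; origin at its underside
- timer: bystander: white bench timer 60 x 64 x 20 mm; origin at its underside
- marker: bystander: marker pen, 130 x 14 x 13 mm; origin at its underside
There are look-alikes about, which are no part of the job. What is shaped like the part that bears cart_yellow_mid but red is not meant.

How it is judged:
By the outcome, as a careful person would: the job done as asked, in the order asked, and still so for the second after the job is handed in, with the robot touching nothing.
Of cart_blue, cart_yellow, cart_green only 2 to 3 are there at a start; the rules pass over those that are not, and their reading is None.
At some moment in a run one of cart_blue, cart_yellow, cart_green, slidetray may be knocked a few centimetres aside while the robot is not near it.
It also fails if it takes over 210 s, if anything falls off the work surface, if the arm or the gripper's body presses on something with over 40 N, if the wrist force passes 120 N, or if a joint passes its speed limit or range.

### The arm

A 7-joint arm with a two-finger parallel gripper is mounted at the origin on the work surface. World frame = base frame: x ahead of the robot, y to its left, z up, the work surface at z = 0. Lengths are in m, angles in rad, forces in N, time in s.
With the tool pointing down it reaches from about 0.425 to 0.95 m from the base axis. Payload 4.7 kg.
Tool frame: the origin (TCP) lies midway between the tips of the shut fingers; the grasp point (between the pads) lies 19 mm behind it (env.pinch_z is the distance from the TCP to the grasp point, in m); y points along the fingers, x is the direction in which the jaws open and shut, and the axes are right-handed (so a half turn about y gives the same grasp; the last joint's range is limited). The gripper opens to 85 mm and grips with 20 to 120 N. Pads are 22 mm wide; open, the fingers measure 114 mm over their backs; the gripper's body (76 mm by 85 mm) begins 54 mm behind the grasp point. The pads swing forward as they close: fully open they stand 13 mm farther back than shut.
Start: joints at [1.259, 0.469, -0.049, 1.532, 0.024, 1.141, -0.082], TCP at [0.188, -0.648, 0.231] pointing down, gripper open.
Joint ranges: [-2.59, 2.59], [-0.33, 1.99], [-1.39, 1.29], [0.1, 2.45], [-1.04, 4.18], [0.21, 1.99], [-2.66, 2.66]. Speed limits (rad/s): [2.57, 2.57, 3.14, 3.14, 3.14, 3.14, 3.14].

### API

Orientations are given as a unit quaternion [w, x, y, z].
In Python, from cell import env, grab_frame, calibration gives the robot as it stands. The module is installed in compiled form; this text tells all that it offers.
- The arm moves only by the shell command python3 -m jog 'ROWS'. ROWS is JSON, a list of rows, each a list of 7 numbers: the shift along the tool's x, y, z in m, then the turn, a rotation vector about the tool's x, y, z in rad, then the gripper's target within -1 to 1 (fully open at 1, half-way at 0, shut at -1). A call has 1 to 12 rows; each row shifts and turns the commanded pose from where the row before left it, along the tool's axes as they then stand; what a row does not reach is not made up. A row lasts 1/12 s, in which the tool goes at most 41.7 mm and 7.16 degrees, less where a joint would pass 70% of its speed; a pose out of reach is approached as far as the arm can. A call with a gripper value outside its range is refused whole. The fingers move at their own pace and stop on an object; the grip force is fixed at half the most. Time passes only in rows, so rows that do not move let the fingers close. It gives the time, the measured TCP pose, the force and the opening at its end, in the units of the state.
- env.get_obs(): the state, without advancing time (a new reading comes with each control period).
- grab_frame(name): name is "scene" or "top" or "wrist"; returns (picture, depth): 384x512x3 uint8, blue, green, red; 384x512 float32, m along the optical axis (not along the pixel's ray), 0 where there is no reading.
- calibration(name): a dict with "fx", "fy", "cx", "cy" (pixels), "D" ([k1, k2, p1, p2, k3] as OpenCV has them; the pictures are not rectified), "R" (3x3) and "t" (3): a world point X has camera coordinates R X + t. Camera axes: x right, y down, z forward; pixel columns grow to the right and rows downward; lengths in m; the calibration is good to about 2 mm. A picture is of the moment at which its call begins: read the wrist's pose just before it. calibration takes no time and is no camera call; for the wrist camera it gives the pose at the moment of the call.
- env.close_job(): hands the job in, once; it reports no verdict.
The state is a dict: "t": time; "joint_positions": joint angles; "dq": joint speeds; "tau": joint torques, N m; "tcp_pos": TCP position; "tcp_rot": TCP orientation; "wrist_force": force on the tool from outside, world axes, zero at the start; "wrist_torque": the same for the moment, N m; "opening": opening from 0.0 (shut) to 1.0 (fully open).
Only numpy, scipy, OpenCV 4.12 (cv2) and the standard library are available. Lean on these libraries where they do the work, as an engineer would, in place of code of your own. Each camera call takes 0.05 s, during which the arm holds its last target.

## Working session

There is one attempt and no reset: what is moved stays moved. The work goes in short steps, Python scripts to look and compute and a shell command to move; the robot and the scene stay as the last step left them, time stands still between calls to the robot, and variables do not carry over. Pictures are saved under pics/ and viewed, and the job is handed in when it is done.

```bash
mkdir -p pics; cat > h.py <<'E'
import numpy as np, cv2
from cell import env, grab_frame, calibration
def cap(name,fn):
    c=calibration(name); im,d=grab_frame(name)
    cv2.imwrite('pics/'+fn+'.png',im); np.savez('pics/'+fn+'.npz',d=d,im=im,**{k:np.array(v) for k,v in c.items()})
    return im,d,c
def load(fn): return np.load('pics/'+fn+'.npz')
def ray(z,u,v):
    K=np.array([[z['fx'],0,z['cx']],[0,z['fy'],z['cy']],[0,0,1]],float)
    p=cv2.undistortPoints(np.array([[[u,v]]],float),K,z['D'].astype(float))[0,0]
    R=z['R'];t=z['t']
    o=-R.T@t; d=R.T@np.array([p[0],p[1],1]); return o,d
def atz(z,u,v,h):
    o,d=ray(z,u,v); return o+d*(h-o[2])/d[2]
def dep(z,u,v):
    o,d=ray(z,u,v); return o+d*z['d'][int(round(v)),int(round(u))]
def proj(z,X):
    K=np.array([[z['fx'],0,z['cx']],[0,z['fy'],z['cy']],[0,0,1]],float)
    rv=cv2.Rodrigues(z['R'])[0]
    return cv2.projectPoints(np.array(X,float).reshape(-1,1,3),rv,z['t'].astype(float),K,z['D'].astype(float))[0][:,0]
E
python3 - <<'E'
from h import *
for n in ['scene','top','wrist']:
    cap(n,n+'0')
    z=load(n+'0'); print(n,(-z['R'].T@z['t']).round(3),z['R'].round(2).tolist(),z['fx'])
o=env.get_obs();print(o, env.pinch_z)
E
```

```text
scene [ 0.828 -0.671  1.28 ] [[0.89, 0.47, 0.01], [0.4, -0.75, -0.52], [-0.24, 0.47, -0.85]] 418.6089458584316
top [ 0.301 -0.011  1.755] [[-0.01, -1.0, -0.0], [-0.99, 0.01, -0.12], [0.12, 0.0, -0.99]] 466.04241131947
wrist [ 0.257 -0.628  0.373] [[0.28, -0.96, -0.0], [-0.92, -0.27, 0.28], [-0.27, -0.08, -0.96]] 308.12845636617186
{'t': 0.15, 'joint_positions': array([ 1.25912518,  0.46927888, -0.04857873,  1.53338546,  0.02411327,
        1.14102126, -0.08230453]), 'dq': array([ 0.00156215, -0.00083993, -0.00038654, -0.00445482, -0.00032894,
        0.00046021,  0.00042064]), 'tau': array([ 7.11681696e-04, -5.10763836e+01, -4.65640111e-02, -2.37975830e+01,
        1.07949300e-02,  5.44971961e-03, -2.54149836e-05]), 'tcp_pos': array([ 0.18822012, -0.64777315,  0.23050157]), 'tcp_rot': array([ 0.56577146, -0.56516976,  0.42498978, -0.42411023]), 'wrist_force': array([ 1.05152742,  0.33690415, -0.53252317]), 'wrist_torque': array([-0.03863967,  0.00235135, -0.01523687]), 'opening': 0.9999231980369282} 0.0187
```

View pics/scene0.png

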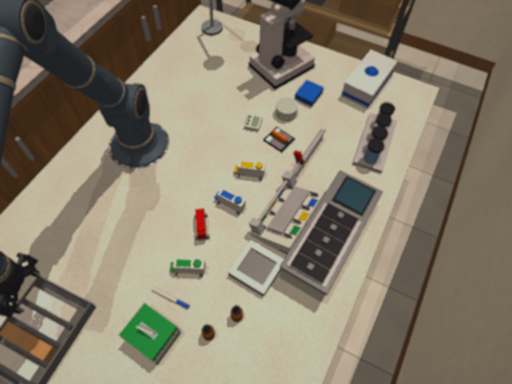

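View pics/top0.png

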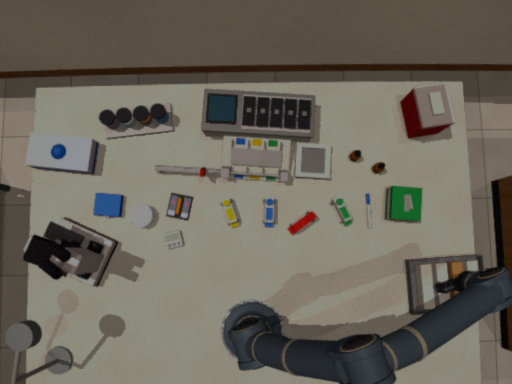

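View pics/wrist0.png

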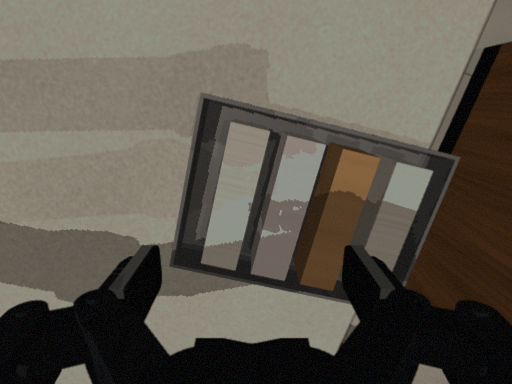

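```bash
python3 - <<'E'
from h import *
t=load('top0')['im']; cv2.imwrite('pics/c1.png',cv2.resize(t[85:255,150:350],None,fx=4,fy=3.5,interpolation=cv2.INTER_CUBIC)[:600])
s=load('scene0')['im']; cv2.imwrite('pics/c2.png',cv2.resize(s[120:300,160:360],None,fx=4,fy=3.3,interpolation=cv2.INTER_CUBIC)[:600])
z=load('top0')
for n,u,v in [('tray',180,206),('y',231,213),('b',269,212),('red',302,222),('g',342,211),('recess',313,160),('rail',257,158),('grip',203,172),('timer',174,239),('marker',368,210)]:
    print(n,dep(z,u,v).round(3))
E
```

```text
tray [0.464 0.265 0.019]
y [0.432 0.072 0.058]
b [ 0.433 -0.066  0.063]
red [ 0.396 -0.187  0.052]
g [ 0.433 -0.334  0.059]
recess [ 0.63  -0.237  0.026]
rail [ 0.633 -0.026  0.069]
grip [0.577 0.169 0.11 ]
timer [0.341 0.287 0.019]
marker [ 0.439 -0.44   0.019]
```

View pics/c1.png

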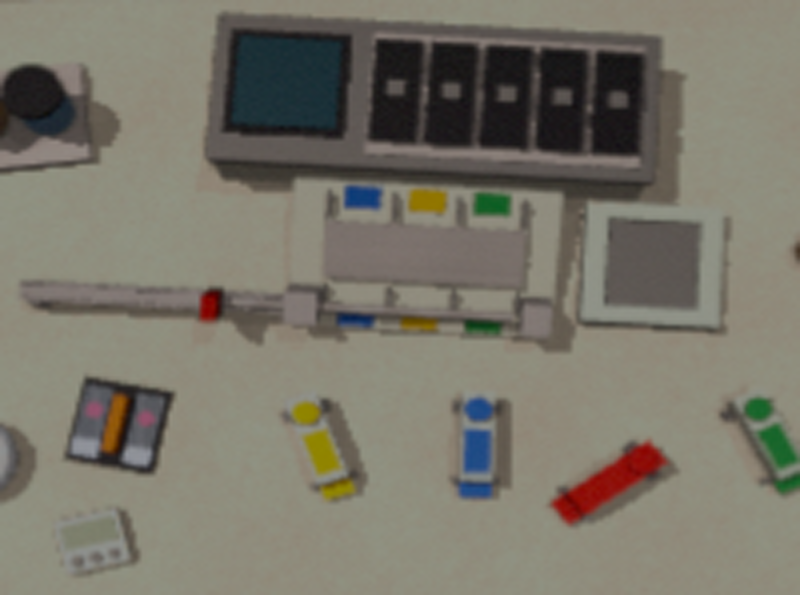

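View pics/c2.png

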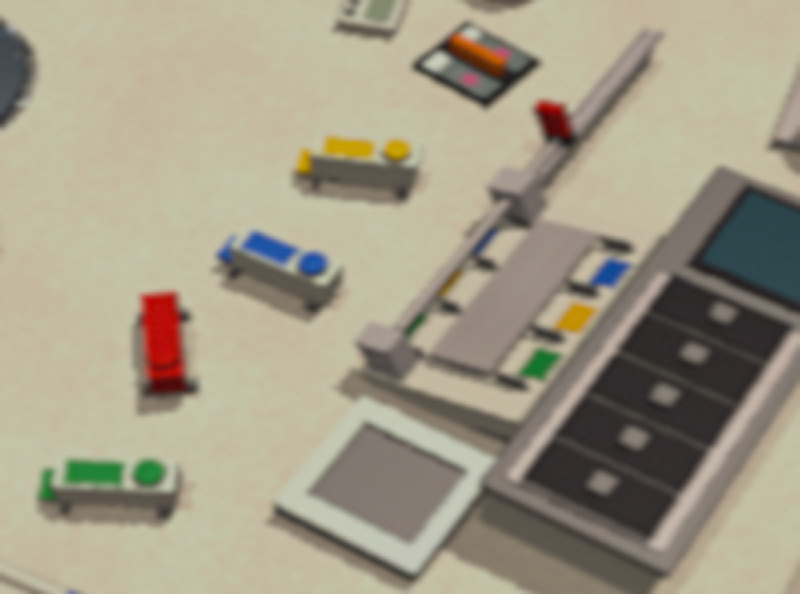

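```bash
cat >> h.py <<'E'
from scipy.spatial.transform import Rotation as Ro
def pose():
    o=env.get_obs(); q=o['tcp_rot']; return np.array(o['tcp_pos']),Ro.from_quat([q[1],q[2],q[3],q[0]]).as_matrix()
def plan(p,R=None):
    p0,R0=pose(); R=R0 if R is None else R
    rv=Ro.from_matrix(R0.T@R).as_rotvec()
    print('turn',rv.round(4),'deg',np.degrees(np.linalg.norm(rv)).round(1),'| shift after turn',(R.T@(np.array(p)-p0)).round(4),'| before turn',(R0.T@(np.array(p)-p0)).round(4))
E
python3 - <<'E'
from h import *
p,R=pose();print(p,R.round(3))
print('T_cam in tool'); c=calibration('wrist'); print((np.array(c['R'])@R).round(3)); o=-np.array(c['R']).T@np.array(c['t']); print(R.T@(o-p))
E
```

```text
[ 0.18822012 -0.64777315  0.23050157] [[ 0.279 -0.     0.96 ]
 [-0.96   0.001  0.279]
 [-0.002 -1.    -0.   ]]
T_cam in tool
[[ 1.     0.     0.001]
 [ 0.001 -0.283 -0.959]
 [ 0.     0.959 -0.283]]
[-0.00036273 -0.14238952  0.07139271]
```

```bash
python3 - <<'E'
from h import *
Rd=np.array([[0,0,1],[-1,0,0],[0,-1,0]],float)
plan([0.5,-0.45,0.33],Rd); p,R=pose(); print(Rd.T@(np.array([0.6,-.05,.33])-np.array([.5,-.45,.33])))
E
```

```text
turn [ 0.0003  0.2828 -0.0015] deg 16.2 | shift after turn [-0.1978 -0.0995  0.3118] | before turn [-0.1031 -0.0994  0.3546]
[-0.4  0.   0.1]
```

```bash
python3 -m jog '[[0,-0.03,0,0,0.0943,0,1],[0,-0.03,0,0,0.0943,0,1],[0,-0.03,0,0,0.0942,0,1],[-0.022,-0.001,0.034,0,0,0,1],[-0.022,-0.001,0.034,0,0,0,1],[-0.022,-0.001,0.034,0,0,0,1],[-0.022,-0.001,0.034,0,0,0,1],[-0.022,-0.001,0.034,0,0,0,1],[-0.022,-0.001,0.034,0,0,0,1],[-0.022,-0.001,0.034,0,0,0,1],[-0.022,-0.001,0.034,0,0,0,1],[-0.022,-0.001,0.034,0,0,0,1]]'; python3 -m jog '[[-0.036,0,0.009,0,0,0,1],[-0.036,0,0.009,0,0,0,1],[-0.036,0,0.009,0,0,0,1],[-0.036,0,0.009,0,0,0,1],[-0.036,0,0.009,0,0,0,1],[-0.036,0,0.009,0,0,0,1],[-0.036,0,0.009,0,0,0,1],[-0.036,0,0.009,0,0,0,1],[-0.036,0,0.009,0,0,0,1],[-0.036,0,0.009,0,0,0,1],[-0.036,0,0.009,0,0,0,1],[0,0,0,0,0,0,1]]'
python3 - <<'E'
from h import *
im,d,c=cap('wrist','w1'); print(pose())
cv2.imwrite('pics/w1b.png',cv2.resize(im,(800,600),interpolation=cv2.INTER_CUBIC))
E
```

```text
t: 1.15
tcp_pos: [0.4956, -0.4488, 0.3302]
tcp_rot: [0.5, -0.5, 0.5, -0.5]
wrist_force: [0.8, -0.6, -0.0]
opening: 1.0
t: 2.15
tcp_pos: [0.5943, -0.0436, 0.3302]
tcp_rot: [0.505, -0.502, 0.498, -0.495]
wrist_force: [0.6, 0.8, 0.3]
opening: 0.999
(array([ 0.59375958, -0.04830975,  0.33007795]), array([[ 9.32761393e-03, -1.84482955e-04,  9.99956480e-01],
       [-9.99953467e-01,  2.46013248e-03,  9.32803970e-03],
       [-2.46174628e-03, -9.99996957e-01, -1.61527205e-04]]))
```

View pics/w1b.png

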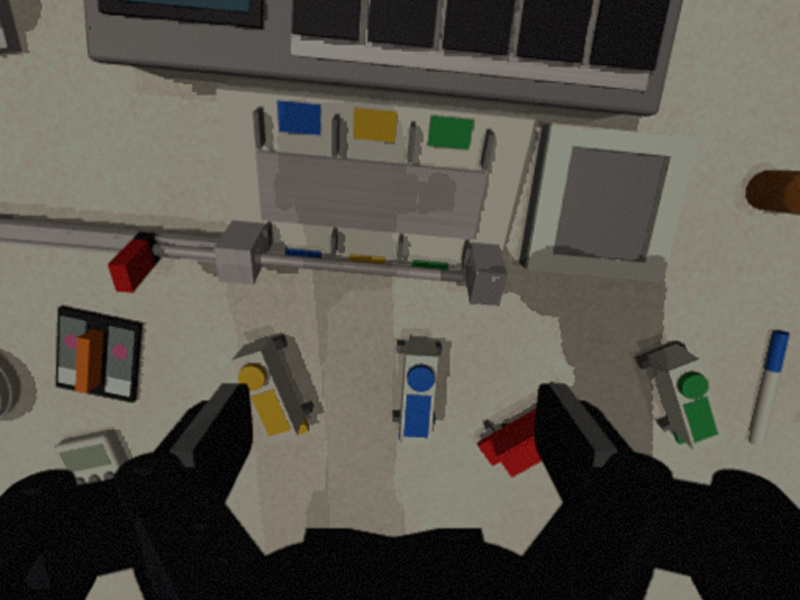

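```bash
cat >> h.py <<'E'
def cloud(z,u0,u1,v0,v1):
    K=np.array([[z['fx'],0,z['cx']],[0,z['fy'],z['cy']],[0,0,1]],float)
    uu,vv=np.meshgrid(np.arange(u0,u1),np.arange(v0,v1))
    uv=np.stack([uu.ravel(),vv.ravel()],1).astype(float)
    p=cv2.undistortPoints(uv[:,None],K,z['D'].astype(float))[:,0]
    d=z['d'][vv.ravel(),uu.ravel()]
    X=np.c_[p*d[:,None],d]; X=(X-z['t'])@z['R']
    return X,uv,z['im'][vv.ravel(),uu.ravel()],d>0
E
python3 - <<'E'
from h import *
z=load('w1')
X,uv,c,ok=cloud(z,185,295,104,142)
# ransac plane
X=X[ok]; uv=uv[ok]; best=None; rng=np.random.default_rng(0)
for i in range(300):
    a=X[rng.choice(len(X),3,False)]; n=np.cross(a[1]-a[0],a[2]-a[0]); n/=np.linalg.norm(n)+1e-12
    m=abs((X-a[0])@n)<.002
    if best is None or m.sum()>best.sum(): best=m
P=X[best]; c0=P.mean(0); n=np.linalg.svd(P-c0)[2][2]; n*=np.sign(n[2]); print(n.round(4),c0.round(4),len(P),len(X),'slope',np.arccos(n[2]),'yaw',np.arctan2(-n[1],-n[0]), 'res',((P-c0)@n).std())
yaw=np.arctan2(-n[1],-n[0])
# corners estimates by pixel (big) on plane
for u,v in [(258,151),(488,168),(477,237),(261,221)]:
    o,d=ray(z,u*.64,v*.64); x=o+d*((c0-o)@n)/(d@n); print((u,v),x.round(4))
for nm,u,v in [('tray rib',90,335),('tray pl',125,355),('ycap',252,376),('bcap',420,376),('gcap',693,385),('recess floor',612,205),('rim',670,230),('grip',130,268),('bench',560,310)]:
    print(nm,dep(z,u*.64,v*.64).round(4))
E
```

```text
[-0.3408  0.0256  0.9398] [ 0.6402 -0.0241  0.067 ] 4026 4169 slope 0.34880588178547556 yaw -0.0748925488349293 res 0.0007310934019192395
(258, 151) [0.6716 0.0657 0.076 ]
(488, 168) [ 0.6612 -0.1162  0.0772]
(477, 237) [ 0.6032 -0.1145  0.0561]
(261, 221) [0.6141 0.0726 0.0549]
tray rib [0.4934 0.2622 0.0211]
tray pl [0.467  0.2373 0.0085]
ycap [0.4729 0.0868 0.0662]
bcap [ 0.4755 -0.0685  0.0659]
gcap [ 0.4701 -0.323   0.0653]
recess floor [ 0.6298 -0.2427  0.0224]
rim [ 0.6091 -0.2949  0.032 ]
grip [0.5819 0.1648 0.1042]
bench [ 5.210e-01 -2.143e-01 -3.000e-04]
```

```bash
python3 - <<'E'
from h import *
im=load('w1')['im']
cv2.imwrite('pics/w1c.png',cv2.resize(im[65:200,140:345],None,fx=3.9,fy=3.9,interpolation=cv2.INTER_CUBIC))
E
```

```text
(no output)
```

View pics/w1c.png

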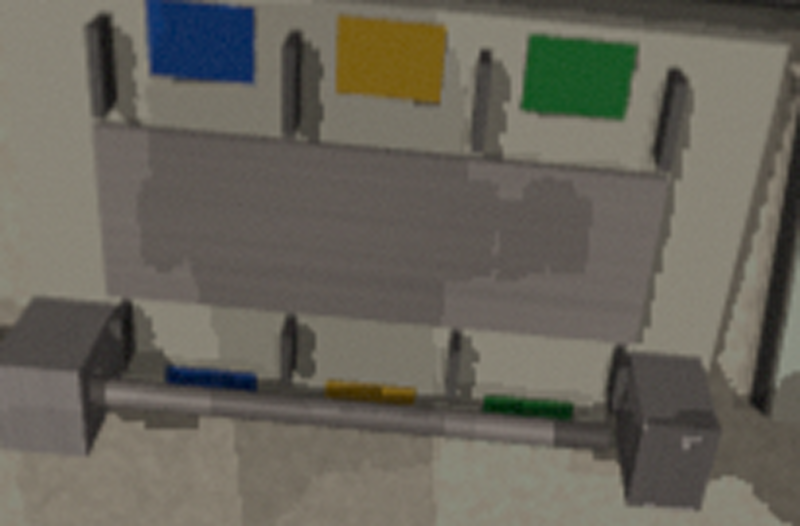

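```bash
cat >> h.py <<'E'
def railR(yaw,s=0.349):
    return Ro.from_euler('z',yaw).as_matrix()@Ro.from_euler('y',-s).as_matrix()
E
python3 - <<'E'
from h import *
from scipy.optimize import least_squares
z=load('w1')
uv=np.array([(95,122),(668,178),(640,342),(107,295)])/3.9+[140,65]-0.4
M=np.array([(.03,.092,0),(.03,-.092,0),(-.03,-.092,0),(-.03,.092,0)])
f=lambda q:(proj(z,M@railR(q[2]).T+[q[0],q[1],q[3] if len(q)>3 else .066])-uv).ravel()
for q0 in ([.635,-.03,-.05],[.635,-.03,-.05,.066]):
    r=least_squares(f,q0); print(r.x.round(4),r.fun.round(2))
E
```

```text
[ 0.6371 -0.022  -0.0757] [-0.47  0.23  0.87 -0.24 -0.68  0.19  0.24 -0.14]
[ 0.6371 -0.0219 -0.0757  0.0652] [-0.32  0.28  0.72 -0.23 -0.81  0.12  0.37 -0.18]
```

```bash
python3 - <<'E'
from h import *
im=load('w1')['im']
a=cv2.resize(im[185:270,25:105],None,fx=5,fy=5,interpolation=cv2.INTER_CUBIC)
b=cv2.resize(im[75:180,330:445],None,fx=4,fy=4,interpolation=cv2.INTER_CUBIC)
h=max(a.shape[0],b.shape[0]); o=np.zeros((h,800+60,3),np.uint8); o[:a.shape[0],:400]=a;o[:b.shape[0],400:860]=b
cv2.imwrite('pics/w1d.png',o[:,:800])
E
```

```text
(no output)
```

View pics/w1d.png

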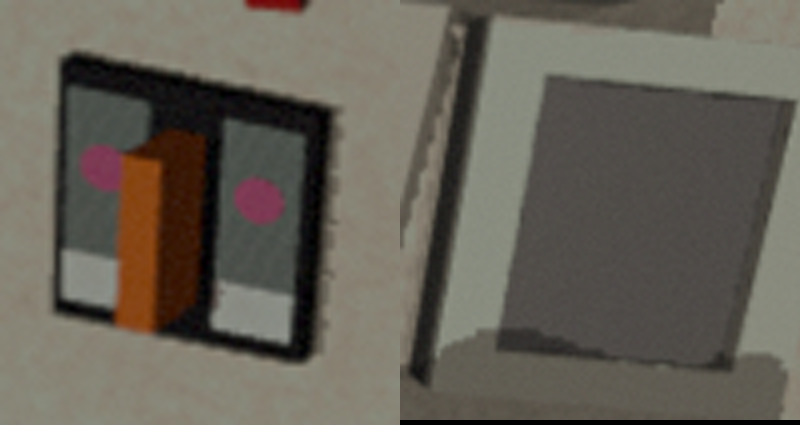

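```bash
python3 - <<'E'
from h import *
z=load('w1')
def q(L,s,o,h):
    P=np.array([atz(z,u/s+o[0],v/s+o[1],h)[:2] for u,v in L]); print(P.round(4).tolist(),'c',P.mean(0).round(4)); 
    e=[np.linalg.norm(P[i]-P[(i+1)%4]).round(4) for i in range(4)]; x=(P[0]-P[3]+P[1]-P[2]); y=(P[0]-P[1]+P[3]-P[2]); print(e,'yaw x',np.arctan2(x[1],x[0]).round(4),'yaw y',np.arctan2(-y[0],y[1]).round(4)); return P.mean(0)
q([(120,152),(160,158),(155,330),(115,322)],5,(25,185),.032)
q([(65,55),(330,105),(305,358),(55,310)],5,(25,185),.008)
q([(145,75),(395,100),(337,372),(97,350)],4,(330,75),.032)
c=q([(145,75),(395,100),(337,372),(97,350)],4,(330,75),.032)
print('recess in rail frame', railR(-.0757).T@(np.r_[c,.04]-[.637,-.022,.066]), Ro.from_euler('z',.0757).as_matrix()@(np.r_[c,.04]-[.637,-.022,.066]))
E
```

```text
[[0.4957, 0.2686], [0.494, 0.2564], [0.4353, 0.2679], [0.4378, 0.2803]] c [0.4657 0.2683]
[np.float64(0.0123), np.float64(0.0598), np.float64(0.0127), np.float64(0.0591)] yaw x -0.1962 yaw y -0.1722
[[0.5191, 0.2977], [0.5038, 0.2144], [0.4133, 0.2352], [0.4294, 0.3177]] c [0.4664 0.2662]
[np.float64(0.0847), np.float64(0.0928), np.float64(0.0841), np.float64(0.0919)] yaw x -0.2222 yaw y -0.1874
[[0.6801, -0.1967], [0.6735, -0.2836], [0.5785, -0.2789], [0.5851, -0.1905]] c [ 0.6293 -0.2374]
[np.float64(0.0871), np.float64(0.0952), np.float64(0.0887), np.float64(0.0952)] yaw x -0.0575 yaw y -0.075
[[0.6801, -0.1967], [0.6735, -0.2836], [0.5785, -0.2789], [0.5851, -0.1905]] c [ 0.6293 -0.2374]
[np.float64(0.0871), np.float64(0.0952), np.float64(0.0887), np.float64(0.0952)] yaw x -0.0575 yaw y -0.075
recess in rail frame [-0.00078221 -0.21539547 -0.02738332] [ 0.0086289  -0.21539547 -0.026     ]
```

```bash
cat >> h.py <<'E'
def down(yaw,tilt=0):
    # tool z along heading yaw; tilt>0: tool tip leans forward (tool y tilted toward +heading)
    c,s=np.cos(yaw),np.sin(yaw)
    A=np.array([[s,0,c],[-c,0,s],[0,-1,0]])
    return A@Ro.from_rotvec([tilt,0,0]).as_matrix()
E
python3 - <<'E'
from h import *
print(down(0,.3).round(3))
plan([.466,.267,.20],down(-.205))
E
```

```text
[[ 0.     0.296  0.955]
 [-1.     0.     0.   ]
 [ 0.    -0.955  0.296]]
turn [ 0.0004  0.2143 -0.0024] deg 12.3 | shift after turn [-0.2827  0.1301 -0.1893] | before turn [-0.3162  0.1309 -0.1248]
```

```bash
python3 -m jog '[[0,0,0,0,0.107,-0.0012,1],[0,0,0,0,0.107,-0.0012,1],[-0.031,0.014,-0.021,0,0,0,1],[-0.031,0.014,-0.021,0,0,0,1],[-0.031,0.014,-0.021,0,0,0,1],[-0.031,0.014,-0.021,0,0,0,1],[-0.031,0.014,-0.021,0,0,0,1],[-0.031,0.014,-0.021,0,0,0,1],[-0.031,0.014,-0.021,0,0,0,1],[-0.031,0.014,-0.021,0,0,0,1],[-0.031,0.014,-0.021,0,0,0,1],[0,0,0,0,0,0,1]]'
python3 - <<'E'
from h import *
im,d,c=cap('wrist','w2'); print(pose())
cv2.imwrite('pics/w2b.png',cv2.resize(im,(800,600),interpolation=cv2.INTER_CUBIC))
E
```

```text
t: 3.2
tcp_pos: [0.4627, 0.2643, 0.2013]
tcp_rot: [0.445, -0.448, 0.549, -0.547]
wrist_force: [-1.3, 0.8, 0.3]
opening: 0.998
(array([0.46520659, 0.26095721, 0.20217493]), array([[-0.20544411, -0.00356939,  0.97866234],
       [-0.97866324, -0.00263688, -0.20545391],
       [ 0.00331396, -0.99999015, -0.0029515 ]]))
```

View pics/w2b.png

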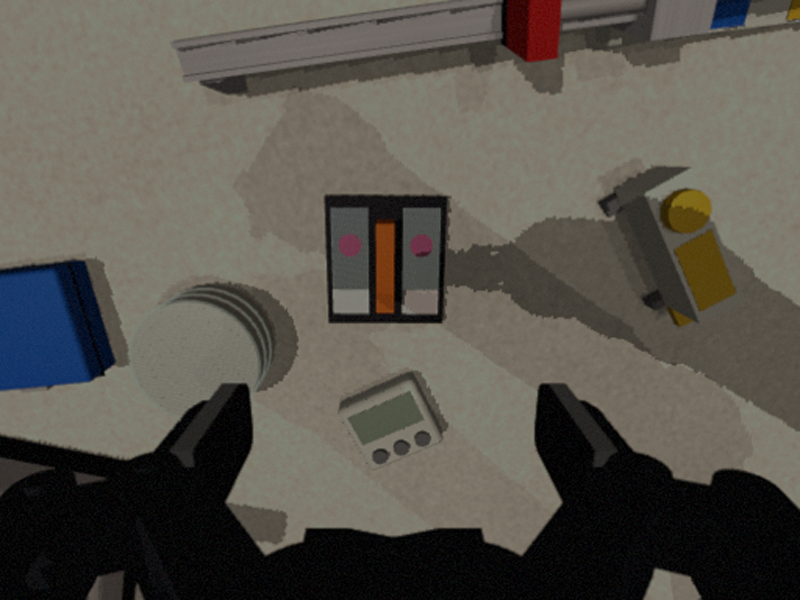

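```bash
python3 - <<'E'
from h import *
z=load('w2')
im=z['im']; cv2.imwrite('pics/w2c.png',cv2.resize(im[115:215,195:300],None,fx=6,fy=6,interpolation=cv2.INTER_CUBIC))
for h,L in [(.032,[(376,220),(394,220),(392.5,313),(376,313)]),(.008,[(326,196),(447,196),(442,322),(329,322)])]:
    P=np.array([atz(z,u*.64,v*.64,h)[:2] for u,v in L]); print(P.round(4).tolist(),P.mean(0).round(4)); x=P[0]-P[3]+P[1]-P[2]; print(np.arctan2(x[1],x[0]))
E
```

```text
[[0.4979, 0.268], [0.4955, 0.2567], [0.4342, 0.2703], [0.4365, 0.2812]] [0.466 0.269]
-0.21517502299338848
[[0.5179, 0.2994], [0.5013, 0.2185], [0.4124, 0.2375], [0.4292, 0.319]] [0.4652 0.2686]
-0.2142621275747829
```

View pics/w2c.png

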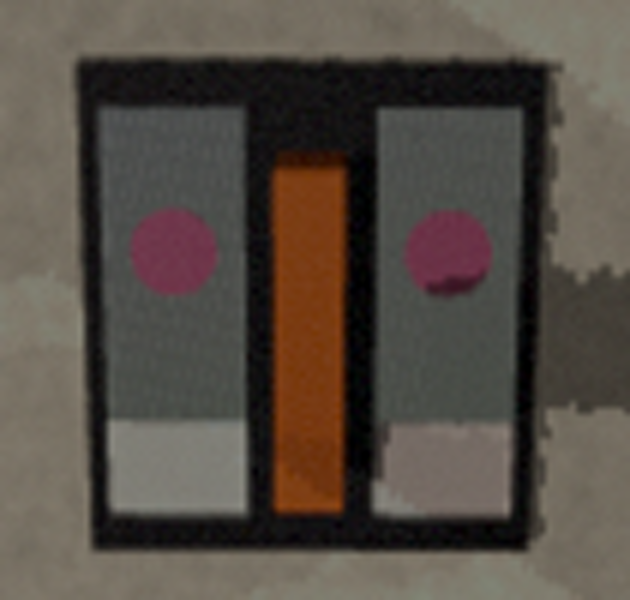

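```bash
python3 - <<'E'
from h import *
plan([.466,.2685,.012],down(-.214))
E
```

```text
turn [0.0029 0.0071 0.0033] deg 0.5 | shift after turn [-0.0075  0.1902 -0.0008] | before turn [-0.0082  0.1902 -0.0002]
```

```bash
python3 -m jog '[[-0.0075,0.01,-0.0008,0.0029,0.0071,0.0033,0],[0,0.03,0,0,0,0,0],[0,0.03,0,0,0,0,0],[0,0.03,0,0,0,0,0],[0,0.03,0,0,0,0,0],[0,0.025,0,0,0,0,0],[0,0.02,0,0,0,0,0],[0,0,0,0,0,0,0],[0,0,0,0,0,0,0]]'
python3 - <<'E'
from h import *
print(pose());plan([.466,.2685,.012],down(-.214))
E
```

```text
t: 4.0
tcp_pos: [0.4698, 0.264, 0.0281]
tcp_rot: [-0.441, 0.441, -0.552, 0.554]
wrist_force: [0.1, 0.8, 1.2]
opening: 0.501
(array([0.46980837, 0.26403908, 0.02811788]), array([[-0.22125981,  0.00225584,  0.97521229],
       [-0.97521415, -0.00175172, -0.22125618],
       [ 0.00120918, -0.99999592,  0.00258751]]))
turn [-0.0026 -0.0091  0.0012] deg 0.5 | shift after turn [-0.0036  0.0161 -0.0047] | before turn [-0.0035  0.0161 -0.0047]
```

```bash
python3 -m jog '[[-0.0036,0.004,-0.0047,-0.0026,-0.0091,0.0012,0],[0,0.006,0,0,0,0,0],[0,0.006,0,0,0,0,0],[0,0,0,0,0,0,0]]'
python3 - <<'E'
from h import *
print(pose()[0]);plan([.466,.2685,.012],down(-.214))
E
```

```text
t: 4.33
tcp_pos: [0.4653, 0.2701, 0.0122]
tcp_rot: [0.445, -0.444, 0.55, -0.55]
wrist_force: [-0.1, -0.1, -0.5]
opening: 0.504
[0.46531911 0.27008392 0.01222881]
turn [-0.0004  0.0021 -0.0016] deg 0.2 | shift after turn [0.0014 0.0002 0.001 ] | before turn [0.0014 0.0002 0.001 ]
```

```bash
python3 -m jog '[[0.0014,0,0.001,0,0.002,0,-1],[0,0,0,0,0,0,-1],[0,0,0,0,0,0,-1],[0,0,0,0,0,0,-1],[0,0,0,0,0,0,-1],[0,0,0,0,0,0,-1],[0,0,0,0,0,0,-1],[0,0,0,0,0,0,-1]]'
python3 -m jog '[[0,-0.02,0,0,0,0,-1],[0,-0.03,0,0,0,0,-1],[0,-0.04,0,0,0,0,-1],[0,-0.04,0,0,0,0,-1],[0,-0.04,0,0,0,0,-1],[0,-0.02,0,0,0,0,-1],[0,0,0,0,0,0,-1]]'
python3 - <<'E'
from h import *
print(pose()[0]);plan([.629,-.237,.2],down(-.0757))
im,d,c=cap('wrist','w3'); 
cv2.imwrite('pics/w3b.png',cv2.resize(im,(800,600),interpolation=cv2.INTER_CUBIC))
E
```

```text
t: 5.0
tcp_pos: [0.4666, 0.2688, 0.013]
tcp_rot: [0.445, -0.443, 0.551, -0.55]
wrist_force: [-0.3, -1.0, 5.7]
opening: 0.122
t: 5.58
tcp_pos: [0.4683, 0.2704, 0.2077]
tcp_rot: [-0.448, 0.439, -0.55, 0.551]
wrist_force: [0.5, 0.2, -1.7]
opening: 0.121
[0.4683352  0.2703848  0.20766558]
turn [-0.0088 -0.1383 -0.0085] deg 8.0 | shift after turn [0.4938 0.0077 0.1986] | before turn [0.4618 0.0056 0.2647]
```

View pics/w3b.png

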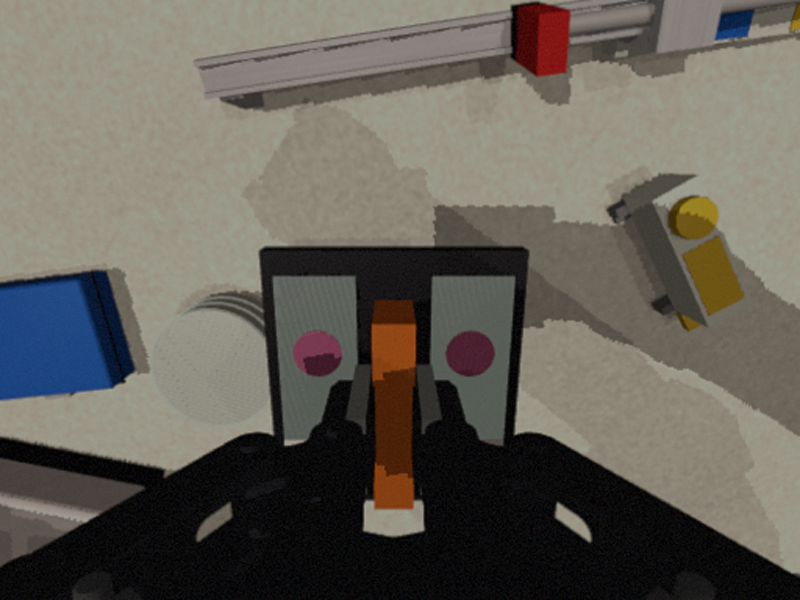

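```bash
python3 -m jog '[[0,0,0,-0.004,-0.07,-0.004,-1],[0,0,0,-0.004,-0.068,-0.004,-1],[0.036,0,0.014,0,0,0,-1],[0.036,0,0.014,0,0,0,-1],[0.036,0,0.014,0,0,0,-1],[0.036,0,0.014,0,0,0,-1],[0.036,0,0.014,0,0,0,-1],[0.036,0,0.014,0,0,0,-1],[0.036,0,0.014,0,0,0,-1],[0.036,0,0.014,0,0,0,-1],[0.036,0,0.014,0,0,0,-1],[0.036,0,0.014,0,0,0,-1]]'
python3 -m jog '[[0.036,0,0.014,0,0,0,-1],[0.036,0,0.014,0,0,0,-1],[0.036,0,0.014,0,0,0,-1],[0.024,0,0.014,0,0,0,-1],[0,0,0,0,0,0,-1],[0,0,0,0,0,0,-1]]'
python3 - <<'E'
from h import *
z=load('w3');C=-z['R'].T@z['t']
# tool pose at w3 consistent with camera: tool = from calib
Rt=z['R'].T@np.array([[1,0,.001],[.001,-.283,-.959],[0,.959,-.283]])
p=C-Rt@np.array([-.00036,-.14239,.07139]); print(p)
def onplane(u,v,ty):
    o,d=ray(z,u*.64,v*.64); o=Rt.T@(o-p); d=Rt.T@d; return o+d*(ty-o[1])/d[1]
print('rib front',onplane(372,321,-.0195),onplane(415,321,-.0195))
print('plate front',onplane(262,248,.0045),onplane(527,248,.0045))
plan([.629,-.237,.2],down(-.0757))
im,d,c=cap('wrist','w4'); 
cv2.imwrite('pics/w4b.png',cv2.resize(im,(800,600),interpolation=cv2.INTER_CUBIC))
E
```

```text
t: 6.63
tcp_pos: [0.577, -0.1029, 0.2007]
tcp_rot: [0.476, -0.485, 0.521, -0.517]
wrist_force: [1.4, 0.7, -1.1]
opening: 0.122
t: 7.13
tcp_pos: [0.6226, -0.2389, 0.2002]
tcp_rot: [0.475, -0.484, 0.522, -0.517]
wrist_force: [0.2, -0.2, -0.9]
opening: 0.128
[0.46812688 0.27013264 0.20767282]
rib front [-0.0059569  -0.0195      0.02995944] [ 0.00561586 -0.0195      0.029971  ]
plate front [-0.04069184  0.0045      0.04554578] [0.04096646 0.0045     0.04562829]
turn [ 0.0128 -0.0039  0.0046] deg 0.8 | shift after turn [-0.0024  0.0002  0.0062] | before turn [-0.0024  0.0001  0.0062]
```

View pics/w4b.png

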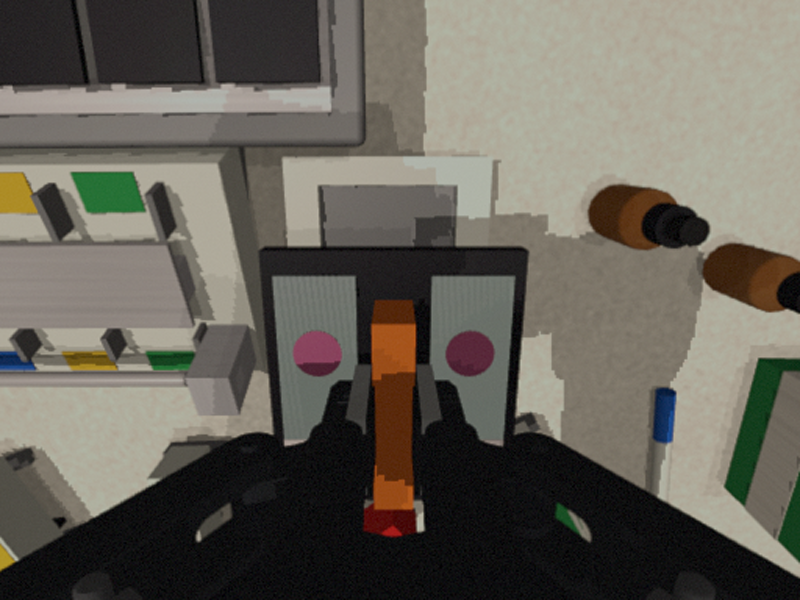

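```bash
python3 - <<'E'
from h import *
z=load('w4')
a=atz(z,321*.64,187*.64,.032);b=atz(z,457*.64,185*.64,.032);print(a,b,np.linalg.norm(a-b), np.arctan2((b-a)[0],-(b-a)[1]))
m=(a+b)/2; ps=-.0757; print('centre',m[:2]-.048*np.array([np.cos(ps),np.sin(ps)]))
im=z['im']; cv2.imwrite('pics/w4c.png',cv2.resize(im[95:165,175:325],None,fx=5,fy=5,interpolation=cv2.INTER_CUBIC))
E
```

```text
[ 0.6792542  -0.19875914  0.032     ] [ 0.6737464  -0.28385437  0.032     ] 0.08527329505221387 -0.06463498417434387
centre [ 0.62863776 -0.23767662]
```

View pics/w4c.png

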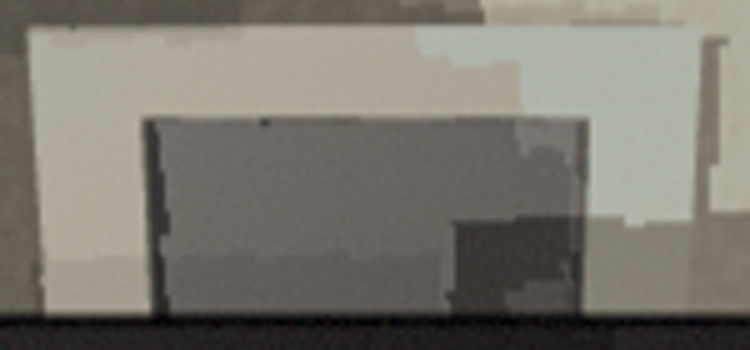

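```bash
python3 -m jog '[[-0.0024,0.02,0.0062,0.0128,-0.0039,0.0046,-1],[0,0.03,0,0,0,0,-1],[0,0.03,0,0,0,0,-1],[0,0.03,0,0,0,0,-1],[0,0.02,0,0,0,0,-1],[0,0.015,0,0,0,0,-1],[0,0,0,0,0,0,-1],[0,0,0,0,0,0,-1]]'
python3 - <<'E'
from h import *
print(pose()[0]);plan([.629,-.237,.0365],down(-.0757))
E
```

```text
t: 7.85
tcp_pos: [0.63, -0.2331, 0.0574]
tcp_rot: [-0.483, 0.482, -0.517, 0.517]
wrist_force: [0.1, 0.9, -1.6]
opening: 0.124
[ 0.63001153 -0.23309112  0.05739033]
turn [-0.0021  0.006  -0.0008] deg 0.4 | shift after turn [ 0.004   0.0209 -0.0007] | before turn [ 0.004   0.0209 -0.0008]
```

```bash
python3 -m jog '[[0.004,0.006,-0.0007,-0.002,0.006,-0.0008,-1],[0,0,0,0,0,0,-1],[0,0,0,0,0,0,-1]]'
python3 - <<'E'
from h import *
print(pose()[0]);plan([.629,-.237,.0365],down(-.0757))
im,d,c=cap('wrist','w5'); 
cv2.imwrite('pics/w5b.png',cv2.resize(im,(800,600),interpolation=cv2.INTER_CUBIC))
E
```

```text
t: 8.1
tcp_pos: [0.6302, -0.2398, 0.0535]
tcp_rot: [-0.48, 0.48, -0.518, 0.521]
wrist_force: [-0.3, -0.7, -0.3]
opening: 0.123
[ 0.63021638 -0.23976149  0.05351375]
turn [-0.0043 -0.0028  0.0022] deg 0.3 | shift after turn [-0.0027  0.017  -0.0014] | before turn [-0.0027  0.017  -0.0015]
```

View pics/w5b.png

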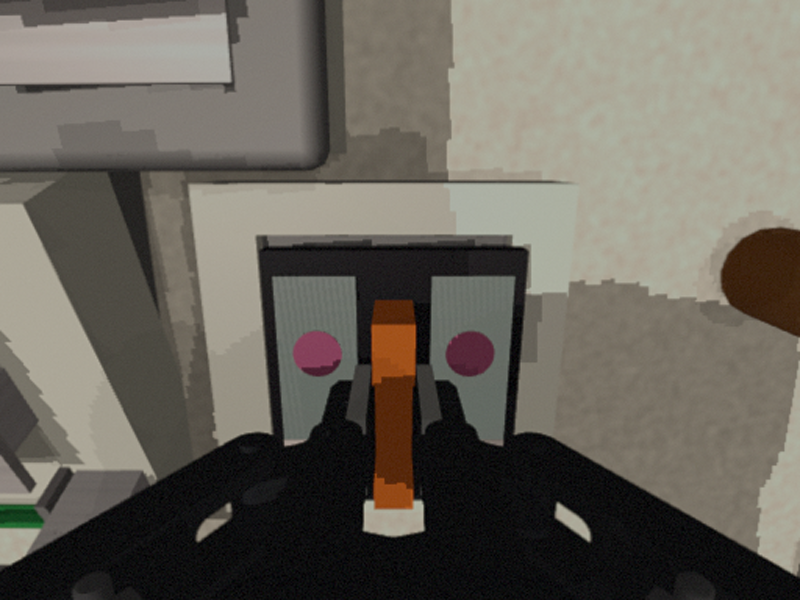

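```bash
python3 -m jog '[[-0.0022,0.003,-0.0014,-0.003,-0.003,0.002,-1],[0,0.004,0,0,0,0,-1],[0,0,0,0,0,0,-1],[0,0,0,0,0,0,-1]]'
python3 - <<'E'
from h import *
print(pose()[0]);plan([.629,-.237,.0365],down(-.0757)); c=calibration('wrist')
im,d,c=cap('wrist','w6'); plan([.629,-.237,.0365],down(-.0757))
cv2.imwrite('pics/w6b.png',cv2.resize(im[130:330,110:390],None,fx=2.8,fy=2.8,interpolation=cv2.INTER_CUBIC))
E
```

```text
t: 8.48
tcp_pos: [0.6285, -0.2368, 0.0454]
tcp_rot: [0.481, -0.481, 0.519, -0.518]
wrist_force: [0.1, 0.1, -1.3]
opening: 0.125
[ 0.62851635 -0.2368311   0.04535087]
turn [ 0.0005  0.0009 -0.0006] deg 0.1 | shift after turn [0.0001 0.0089 0.0005] | before turn [0.0001 0.0089 0.0005]
turn [ 0.0001  0.0007 -0.0004] deg 0.0 | shift after turn [0.     0.009  0.0003] | before turn [0.     0.009  0.0003]
```

View pics/w6b.png

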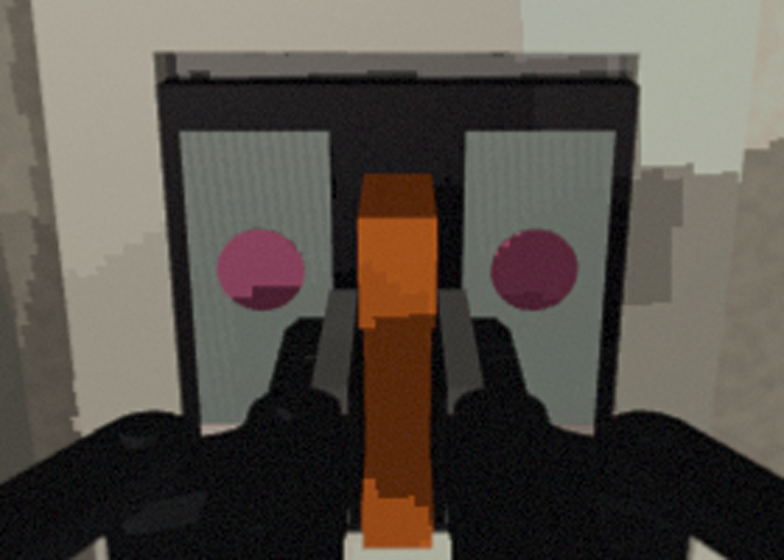

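```bash
python3 - <<'E'
from h import *
z=load('w6'); f=lambda x,y,h:atz(z,110+x/2.8,130+y/2.8,h)
P=[f(155,53,.032),f(638,53,.032),f(160,82,.041),f(637,82,.041)]
for p in P: print(p.round(4))
h=np.array([np.cos(-.0757),np.sin(-.0757),0]); print([(p@h).round(4) for p in P])
E
```

```text
[ 0.6805 -0.1969  0.032 ]
[ 0.6741 -0.2839  0.032 ]
[ 0.6766 -0.1996  0.041 ]
[ 0.6706 -0.2813  0.041 ]
[np.float64(0.6935), np.float64(0.6936), np.float64(0.6898), np.float64(0.6899)]
```

```bash
python3 -m jog '[[0,0.003,0.0014,0,0,0,-1],[0,0.003,0,0,0,0,-1],[0,0.003,0,0,0,0,-1],[0,0.001,0,0,0,0,-1],[0,0,0,0,0,0,-1]]'
python3 - <<'E'
from h import *
print(pose()[0]);plan([.630,-.237,.0365],down(-.0757)); print(env.get_obs()['wrist_force'])
im,d,c=cap('wrist','w7')
cv2.imwrite('pics/w7b.png',cv2.resize(im[130:330,110:390],None,fx=2.8,fy=2.8,interpolation=cv2.INTER_CUBIC))
E
```

```text
t: 8.95
tcp_pos: [0.6304, -0.2372, 0.0371]
tcp_rot: [-0.481, 0.481, -0.518, 0.518]
wrist_force: [-2.5, 1.5, 7.5]
opening: 0.124
[ 0.63040545 -0.23716356  0.0370843 ]
turn [-0.0004  0.0005 -0.0002] deg 0.0 | shift after turn [-0.0001  0.0006 -0.0004] | before turn [-0.0001  0.0006 -0.0004]
[-2.49605581  1.52667549  7.49382411]
```

View pics/w7b.png

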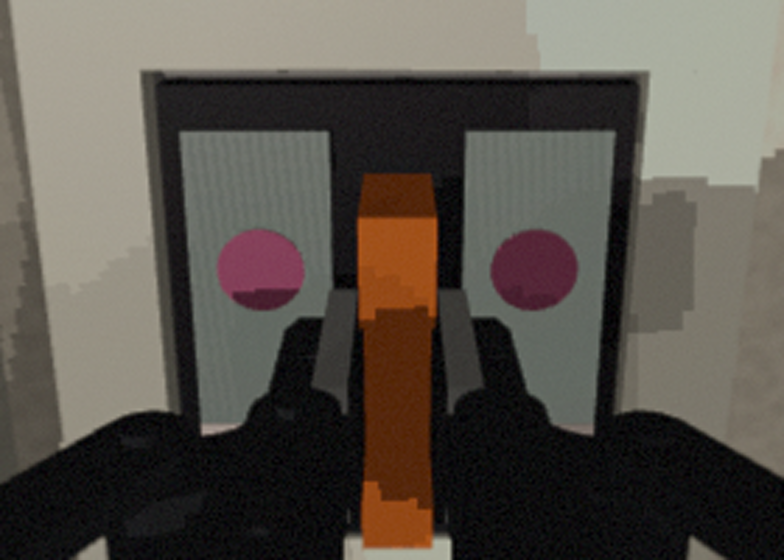

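Seated in the pocket (even gaps all round, contact 7.5 N at floor height). Release, lift, check.

```bash
python3 -m jog '[[0,0,0,0,0,0,0],[0,0,0,0,0,0,0],[0,0,0,0,0,0,0],[0,0,0,0,0,0,0],[0,-0.02,0,0,0,0,0],[0,-0.03,0,0,0,0,0],[0,-0.04,0,0,0,0,0.5],[0,-0.04,0,0,0,0,1],[0,-0.04,0,0,0,0,1],[0,-0.03,0,0,0,0,1],[0,0,0,0,0,0,1],[0,0,0,0,0,0,1]]'
python3 - <<'E'
from h import *
im,d,c=cap('wrist','w8');z=load('w8')
cv2.imwrite('pics/w8b.png',cv2.resize(im,(800,600),interpolation=cv2.INTER_CUBIC))
E
```

```text
t: 10.0
tcp_pos: [0.6312, -0.2375, 0.2382]
tcp_rot: [-0.482, 0.48, -0.517, 0.52]
wrist_force: [0.3, -0.2, 0.1]
opening: 0.995
```

View pics/w8b.png

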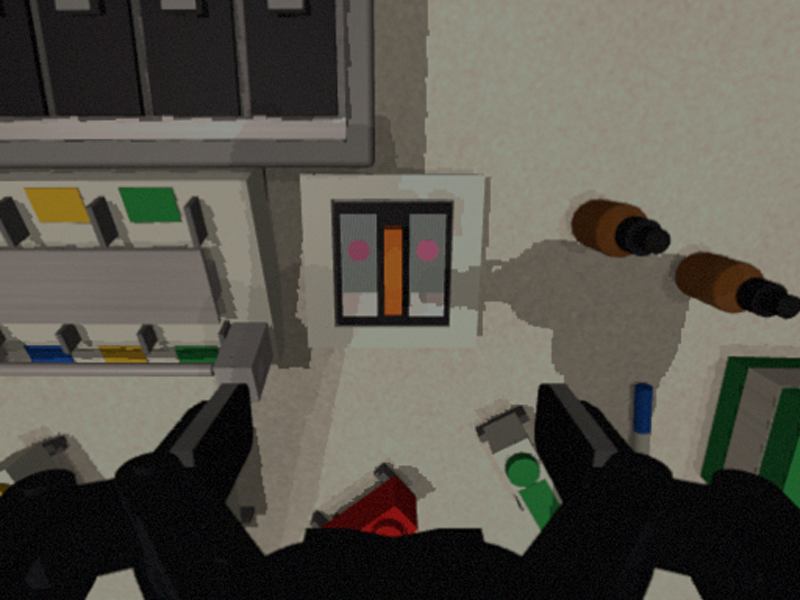

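```bash
cat >> h.py <<'E'
RO=np.array([.637,-.022,.066]); RY=-.0757
def r2w(x): return RO+railR(RY)@np.array(x)
def w2r(X): return railR(RY).T@(np.array(X)-RO)
E
python3 - <<'E'
from h import *
z=load('w8')
for u,v in [(340,207),(446,207),(340,318),(444,318),(325,190),(470,335)]: print(dep(z,u*.64,v*.64).round(4))
for n,b in [('w1',(85,160,140,195)),('top0',(195,210,163,180))]:
    X,uv,c,ok=cloud(load(n),*b); m=ok&(c[:,2]>110)&(c[:,1]<60)&(c[:,0]<60); Y=X[m]; Yr=np.array([w2r(y) for y in Y]); print(n,m.sum(),np.percentile(Yr,[3,50,97],axis=0).round(4).tolist())
E
```

```text
[ 0.6745 -0.203   0.0335]
[ 0.6688 -0.2783  0.0324]
[ 0.5914 -0.1941  0.0317]
[ 0.5857 -0.2731  0.0322]
[ 0.6869 -0.1933  0.0305]
[ 0.5708 -0.2924  0.033 ]Traceback (most recent call last):
  File "<stdin>", line 5, in <module>
    return _quantile_unchecked(
        a, q, axis, out, overwrite_input, method, keepdims, weights)
    return _ureduce(a,
                    func=_quantile_ureduce_func,
    ...<5 lines>...
                    overwrite_input=overwrite_input,
                    method=method)
    r = func(a, **kwargs)
    result = _quantile(arr,
                       quantiles=q,
    ...<2 lines>...
                       out=out,
                       weights=wgt)
    slices_having_nans = np.isnan(arr[-1, ...])
                                  ~~~^^^^^^^^^
IndexError: index -1 is out of bounds for axis 0 with size 0
```

```bash
python3 - <<'E'
from h import *
for n,b in [('w1',(68,102,146,192)),('top0',(193,212,160,182)),('w3',(320,370,0,55))]:
    X,uv,c,ok=cloud(load(n),*b); c=c.astype(int); m=ok&(c[:,2]>c[:,1]*2)&(c[:,2]>50); Y=X[m]; Yr=np.array([w2r(y) for y in Y]); print(n,m.sum(),np.percentile(Yr,[3,50,97],axis=0).round(4).tolist())
g=r2w([-.059,.188,.044]); print(g)
E
```

```text
w1 388 [[-0.0703, 0.1825, 0.0275], [-0.0475, 0.1891, 0.0626], [-0.0454, 0.1958, 0.0649]]
top0 37 [[-0.0694, 0.1841, 0.0312], [-0.0562, 0.1893, 0.0635], [-0.047, 0.1965, 0.0712]]
w3 1370 [[-0.0712, 0.1841, 0.0277], [-0.0575, 0.1943, 0.0629], [-0.0459, 0.1975, 0.065]]
[0.58093053 0.17079254 0.08717193]
```

```bash
python3 - <<'E'
from h import *
g=r2w([-.059,.19,.044]); print(g)
plan([g[0],g[1],.20],down(RY))
E
```

```text
[0.58108178 0.17278681 0.08717193]
turn [-0.0006  0.0006 -0.0001] deg 0.0 | shift after turn [-0.4051  0.0358 -0.0798] | before turn [-0.4052  0.0358 -0.0796]
```

```bash
python3 -m jog '[[-0.037,0.003,-0.007,0,0,0,0],[-0.037,0.003,-0.007,0,0,0,0],[-0.037,0.003,-0.007,0,0,0,0],[-0.037,0.003,-0.007,0,0,0,0],[-0.037,0.003,-0.007,0,0,0,0],[-0.037,0.003,-0.007,0,0,0,0],[-0.037,0.003,-0.007,0,0,0,0],[-0.037,0.003,-0.007,0,0,0,0],[-0.037,0.003,-0.007,0,0,0,0],[-0.037,0.003,-0.007,0,0,0,0],[-0.035,0.005,-0.009,0,0,0,0],[0,0,0,0,0,0,0]]'
python3 -m jog '[[0,0,0,0,0,0,0],[0,0,0,0,0,0,0]]'
python3 - <<'E'
from h import *
g=r2w([-.059,.19,.044]);plan([g[0],g[1],.076],down(RY))
im,d,c=cap('wrist','w9')
cv2.imwrite('pics/w9b.png',cv2.resize(im,(800,600),interpolation=cv2.INTER_CUBIC))
z=load('w9')
E
```

```text
t: 11.05
tcp_pos: [0.5772, 0.1824, 0.1979]
tcp_rot: [0.484, -0.485, 0.518, -0.512]
wrist_force: [-0.1, 1.4, 0.6]
opening: 0.5
t: 11.22
tcp_pos: [0.581, 0.1717, 0.199]
tcp_rot: [0.48, -0.482, 0.519, -0.518]
wrist_force: [-0.7, 0.1, -0.0]
opening: 0.501
turn [0.0028 0.0007 0.0016] deg 0.2 | shift after turn [-0.0011  0.123   0.    ] | before turn [-0.0013  0.123   0.0004]
```

View pics/w9b.png

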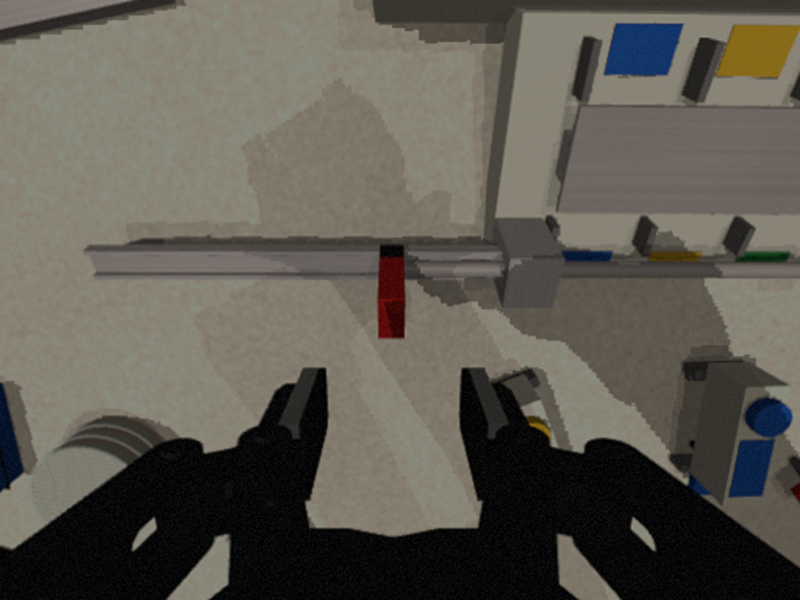

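```bash
python3 -m jog '[[-0.001,0.025,0,0.0028,0,0.0016,0],[0,0.03,0,0,0,0,0],[0,0.03,0,0,0,0,0],[0,0.025,0,0,0,0,0],[0,0.013,0,0,0,0,0],[0,0,0,0,0,0,0],[0,0,0,0,0,0,-1],[0,0,0,0,0,0,-1],[0,0,0,0,0,0,-1],[0,0,0,0,0,0,-1],[0,0,0,0,0,0,-1],[0,0,0,0,0,0,-1]]'
python3 - <<'E'
from h import *
g=r2w([-.059,.19,.044]);plan([g[0],g[1],.076],down(RY))
e=r2w([-.059,.19+.208,.044]);plan([e[0],e[1],.076],down(RY))
E
```

```text
t: 12.27
tcp_pos: [0.5836, 0.1737, 0.0797]
tcp_rot: [-0.483, 0.479, -0.517, 0.52]
wrist_force: [-1.2, -1.4, 6.3]
opening: 0.154
turn [-0.0065  0.0001 -0.0026] deg 0.4 | shift after turn [ 0.0011  0.0037 -0.0024] | before turn [ 0.0011  0.0037 -0.0024]
turn [-0.0065  0.0001 -0.0026] deg 0.4 | shift after turn [-0.2069  0.0037 -0.0024] | before turn [-0.2069  0.0043 -0.0024]
```

```bash
python3 -m jog '[[-0.01,0,0,0,0,0,-1],[-0.02,0,0,0,0,0,-1],[-0.02,0,0,0,0,0,-1],[-0.02,0,0,0,0,0,-1],[-0.02,0,0,0,0,0,-1],[-0.02,0,0,0,0,0,-1],[-0.02,0,0,0,0,0,-1],[-0.02,0,0,0,0,0,-1],[-0.02,0,0,0,0,0,-1],[-0.02,0,0,0,0,0,-1],[-0.012,0,0,0,0,0,-1],[0,0,0,0,0,0,-1]]'
python3 -m jog '[[-0.004,0,0,0,0,0,-1],[0,0,0,0,0,0,-1],[0,0,0,0,0,0,-1]]'
python3 - <<'E'
from h import *
e=r2w([-.059,.19+.208,.044]);plan([e[0],e[1],.076],down(RY)); print(env.get_obs()['wrist_force'])
E
```

```text
t: 13.27
tcp_pos: [0.5973, 0.3516, 0.0795]
tcp_rot: [-0.466, 0.49, -0.513, 0.529]
wrist_force: [-17.9, -45.7, 34.1]
opening: 0.15
t: 13.52
tcp_pos: [0.5973, 0.3516, 0.0795]
tcp_rot: [-0.464, 0.491, -0.513, 0.53]
wrist_force: [-20.3, -50.3, 35.9]
opening: 0.151
turn [ 0.0077 -0.0123  0.0436] deg 2.6 | shift after turn [-0.0285  0.0035 -0.0026] | before turn [-0.0286  0.0023 -0.0029]
[-20.27068311 -50.33775918  35.9372161 ]
```

```bash
python3 -m jog '[[0.01,0,0,0,0,0,-1],[0,0,0,0,0,0,-1]]'
python3 - <<'E'
from h import *
print(pose(), env.get_obs()['joint_positions'],env.get_obs()['wrist_force'])
im,d,c=cap('wrist','w10');cap('top','t10');cap('scene','s10')
cv2.imwrite('pics/w10b.png',cv2.resize(im,(800,600),interpolation=cv2.INTER_CUBIC))
s=load('s10')['im']; cv2.imwrite('pics/s10b.png',cv2.resize(s[60:260,180:400],None,fx=3.6,fy=3,interpolation=cv2.INTER_CUBIC))
E
```

```text
t: 13.68
tcp_pos: [0.5973, 0.3516, 0.0796]
tcp_rot: [-0.472, 0.485, -0.515, 0.526]
wrist_force: [-11.5, -32.8, 22.5]
opening: 0.151
(array([0.59729805, 0.35162269, 0.0795522 ]), array([[-0.08399097, -0.00373476,  0.99645952],
       [-0.99617817, -0.02374041, -0.08405624],
       [ 0.02397029, -0.99971118, -0.00172651]])) [-0.43938406  0.66194257 -0.24218207  1.59429332  0.20663157  0.92728434
 -2.41457093] [-11.51496307 -32.83756151  22.47532088]
```

View pics/w10b.png

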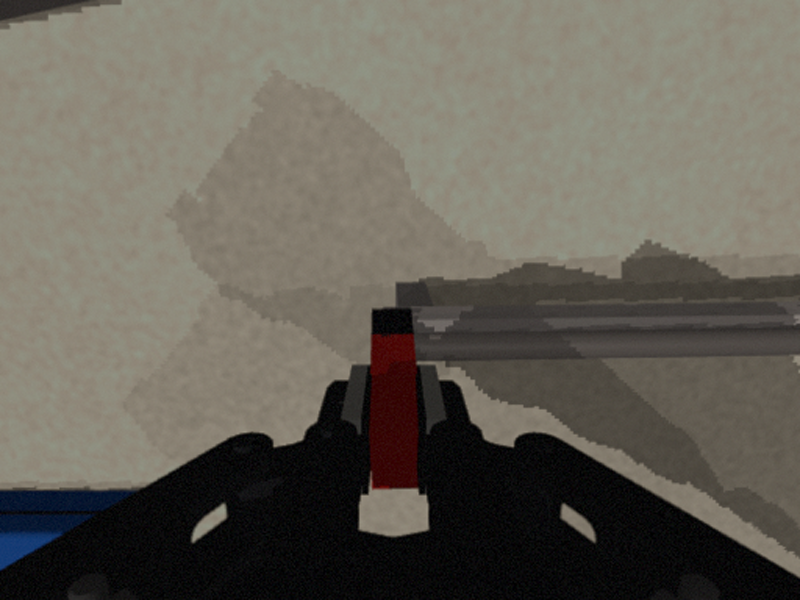

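View pics/s10b.png

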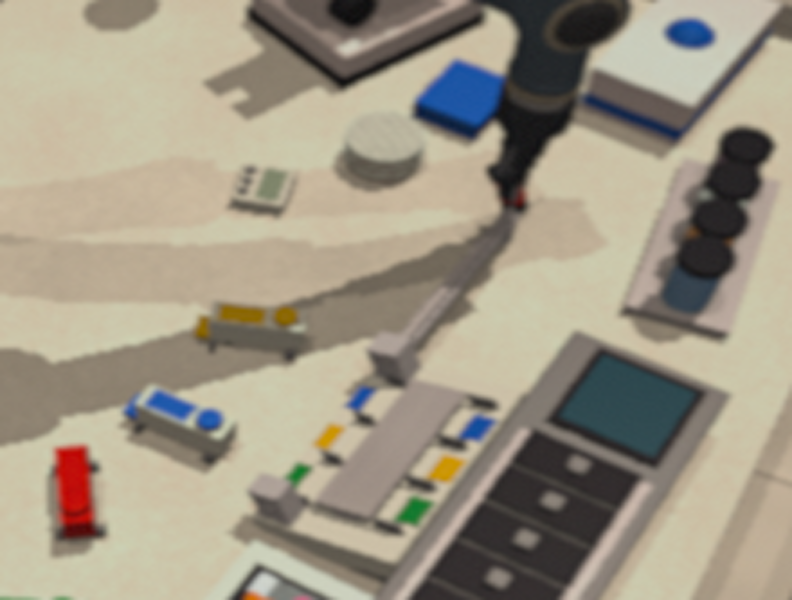

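```bash
python3 -m jog '[[0.012,0,0,0,0,0,-1],[0,0,0,0,0,0,-1]]';python3 -m jog '[[0.004,0.003,0,0,0,0,-1],[0,0,0,0,0,0,-1]]'
python3 - <<'E'
from h import *
p,R=pose();print(p,w2r(p+[0,0,.019]), env.get_obs()['wrist_force'])
E
```

```text
t: 14.0
tcp_pos: [0.5974, 0.3518, 0.0796]
tcp_rot: [-0.48, 0.48, -0.517, 0.521]
wrist_force: [-0.9, -8.9, 9.2]
opening: 0.15
t: 14.17
tcp_pos: [0.5974, 0.3518, 0.0796]
tcp_rot: [-0.482, 0.479, -0.517, 0.52]
wrist_force: [-3.4, -7.2, 18.9]
opening: 0.149
[0.59743743 0.35176691 0.07958581] [-0.05249114  0.36970446  0.05377757] [-3.43752346 -7.23786852 18.90395906]
```

```bash
python3 -m jog '[[0.001,-0.003,0,0,0,0,-0.2],[0,0,0,0,0,0,-0.2],[0,0,0,0,0,0,-0.2],[0,0,0,0,0,0,-0.2],[0,-0.02,0,0,0,0,-0.2],[0,-0.03,0,0,0,0,-0.2],[0,-0.04,0,0,0,0,0],[0,-0.04,0,0,0,0,0],[0,-0.04,0,0,0,0,0],[0,-0.02,0,0,0,0,0],[0,0,0,0,0,0,0],[0,0,0,0,0,0,0]]'
python3 - <<'E'
from h import *
im,d,c=cap('wrist','w11');cap('top','t11')
for n,b in [('w11',(180,300,130,260)),('top0',(193,212,160,182))]:
    X,uv,c,ok=cloud(load(n),*b); c=c.astype(int); m=ok&(c[:,2]>c[:,1]*2)&(c[:,2]>50); Yr=np.array([w2r(y) for y in X[m]]); print(n,m.sum(),np.percentile(Yr,[3,50,97],axis=0).round(4).tolist())
t=load('t11')['im']; cv2.imwrite('pics/t11b.png',cv2.resize(t[100:240,90:390],None,fx=2.66,fy=2.66,interpolation=cv2.INTER_CUBIC))
E
```

```text
t: 15.17
tcp_pos: [0.5951, 0.3527, 0.2693]
tcp_rot: [-0.483, 0.479, -0.518, 0.519]
wrist_force: [0.5, 0.5, -0.5]
opening: 0.502
w11 510 [[-0.0695, 0.3634, 0.0275], [-0.0468, 0.3697, 0.0628], [-0.0453, 0.3758, 0.0646]]
top0 37 [[-0.0694, 0.1841, 0.0312], [-0.0562, 0.1893, 0.0635], [-0.047, 0.1965, 0.0712]]
```

View pics/t11b.png

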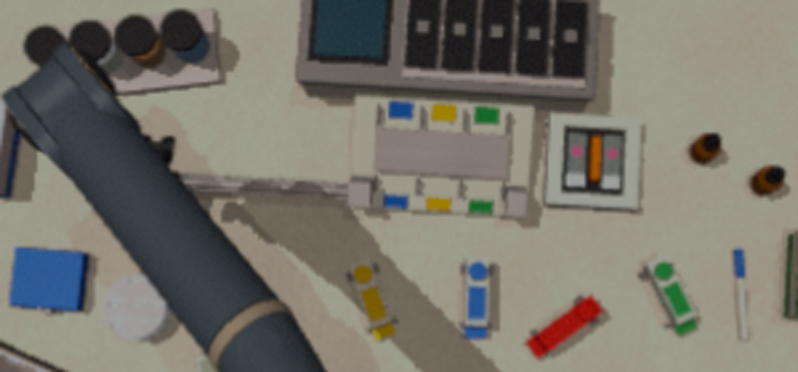

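```bash
python3 - <<'E'
from h import *
plan([.46,-.067,.22],down(-.0757))
E
```

```text
turn [-0.0004  0.0011 -0.0001] deg 0.1 | shift after turn [ 0.4276  0.0462 -0.1021] | before turn [ 0.4275  0.0461 -0.1026]
```

```bash
python3 -m jog '[[0.036,0.003,-0.008,0,0,0,0],[0.036,0.003,-0.008,0,0,0,0],[0.036,0.003,-0.008,0,0,0,0],[0.036,0.003,-0.008,0,0,0,0],[0.036,0.003,-0.008,0,0,0,0],[0.036,0.003,-0.008,0,0,0,0],[0.036,0.003,-0.008,0,0,0,0],[0.036,0.003,-0.008,0,0,0,0],[0.036,0.003,-0.008,0,0,0,0],[0.036,0.006,-0.008,0,0,0,0],[0.036,0.006,-0.01,0,0,0,0.3],[0.031,0.007,-0.012,0,0,0,0.3]]'
python3 -m jog '[[0,0,0,0,0,0,0.3],[0,0,0,0,0,0,0.3]]'
python3 - <<'E'
from h import *
im,d,c=cap('wrist','w12');print(pose()[0])
cv2.imwrite('pics/w12b.png',cv2.resize(im,(800,600),interpolation=cv2.INTER_CUBIC))
E
```

```text
t: 16.27
tcp_pos: [0.4596, -0.0685, 0.2192]
tcp_rot: [0.481, -0.48, 0.519, -0.518]
wrist_force: [0.3, -0.3, -0.0]
opening: 0.653
t: 16.43
tcp_pos: [0.4593, -0.0679, 0.2191]
tcp_rot: [0.48, -0.48, 0.52, -0.519]
wrist_force: [1.1, 0.9, -0.0]
opening: 0.648
[ 0.46040585 -0.06621633  0.21964901]
```

View pics/w12b.png

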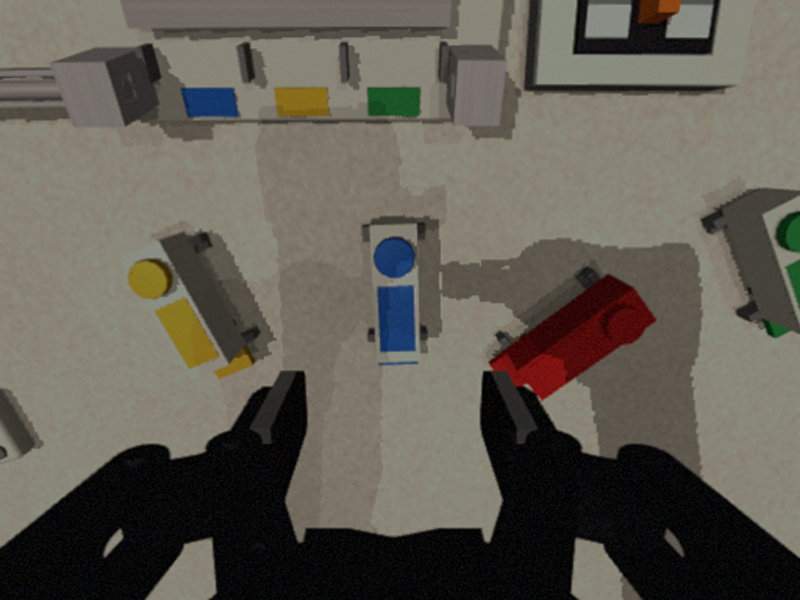

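```bash
cat >> h.py <<'E'
def cartpose(z,far,near,cap,s=.64):
    # far/near: (uL,uR,v) px in big picture of top face edges... given as two points each
    F=[atz(z,u*s,v*s,.056)[:2] for u,v in far]; N=[atz(z,u*s,v*s,.056)[:2] for u,v in near]
    F_=np.mean(F,0);N_=np.mean(N,0);x=F_-N_; yaw=np.arctan2(x[1],x[0]); h=x/np.linalg.norm(x)
    print('len',np.linalg.norm(x).round(4),'w',np.linalg.norm(F[0]-F[1]).round(4),np.linalg.norm(N[0]-N[1]).round(4),'yaw',yaw.round(4))
    m1=F_-.044*h; m2=N_+.050*h; c=atz(z,cap[0]*s,cap[1]*s,.066)[:2]; m3=c-.024*h
    print('mid',m1.round(4),m2.round(4),m3.round(4)); return np.mean([m1,m2,m3],0),yaw
E
python3 - <<'E'
from h import *
z=load('w12')
cv2.imwrite('pics/w12c.png',cv2.resize(z['im'][135:240,225:285],None,fx=5.5,fy=5.5,interpolation=cv2.INTER_CUBIC))
print(cartpose(z,[(370,225),(416,225)],[(379,363),(417,363)],(395,258)))
E
```

```text
len 0.0945 w 0.0291 0.0261 yaw -0.0423
mid [ 0.4473 -0.0681] [ 0.4468 -0.0681] [ 0.448  -0.0687]
(array([ 0.44734464, -0.06832372]), np.float64(-0.04227802668316622))
```

View pics/w12c.png

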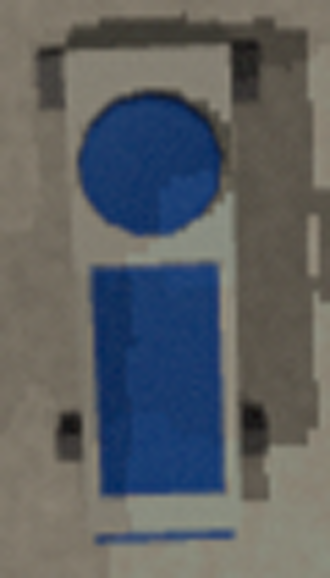

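```bash
python3 - <<'E'
from h import *
plan([.4353,-.0678,.02],down(-.04))
E
```

```text
turn [-0.0001 -0.0363 -0.0024] deg 2.1 | shift after turn [ 0.0026  0.1996 -0.025 ] | before turn [ 0.004   0.1996 -0.0249]
```

```bash
python3 -m jog '[[0.0026,0,-0.025,0,-0.0363,-0.0024,0.3],[0,0.03,0,0,0,0,0.3],[0,0.035,0,0,0,0,0.3],[0,0.035,0,0,0,0,0.3],[0,0.03,0,0,0,0,0.3],[0,0.02,0,0,0,0,0.3],[0,0,0,0,0,0,0.3],[0,0,0,0,0,0,0.3]]'
python3 - <<'E'
from h import *
plan([.4353,-.0678,.02],down(-.04))
im,d,c=cap('wrist','w13');print(pose()[0])
cv2.imwrite('pics/w13b.png',cv2.resize(im,(800,600),interpolation=cv2.INTER_CUBIC))
E
```

```text
t: 17.15
tcp_pos: [0.4364, -0.0655, 0.0701]
tcp_rot: [0.491, -0.491, 0.509, -0.509]
wrist_force: [-0.9, 0.6, 0.7]
opening: 0.652
turn [-0.0002  0.0038 -0.0003] deg 0.2 | shift after turn [ 0.0024  0.0501 -0.001 ] | before turn [ 0.0024  0.0501 -0.0011]
[ 0.43751588 -0.06585597  0.07125482]
```

View pics/w13b.png

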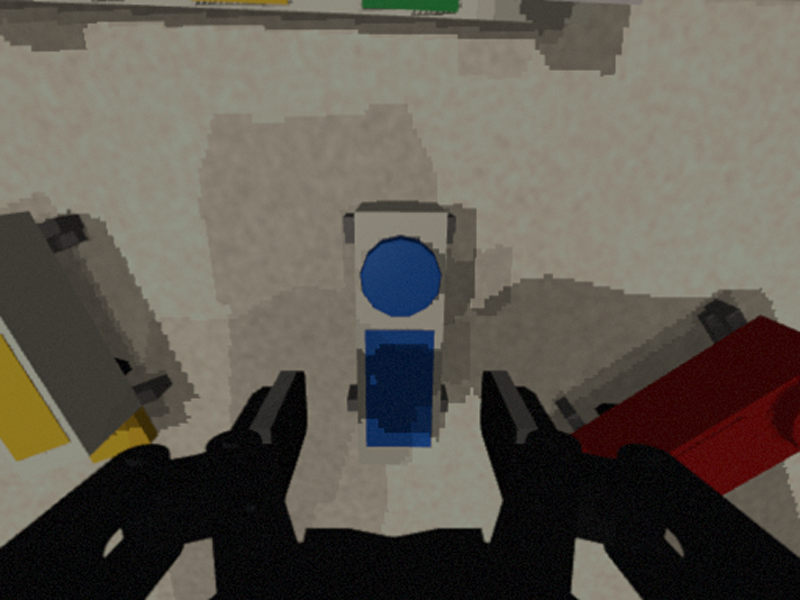

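```bash
python3 - <<'E'
from h import *
z=load('w12')
for u,v in [(490,362),(545,398),(612,275),(500,335)]: print(w:=atz(z,u*.64,v*.64,.056).round(4), atz(z,u*.64,v*.64,.016).round(4))
E
python3 -m jog '[[0.0024,0.01,-0.001,0,0.0038,0,0],[0,0.015,0,0,0,0,0],[0,0.015,0,0,0,0,0],[0,0.01,0,0,0,0,0],[0,0,0,0,0,0,0],[0,0,0,0,0,0,0]]'
python3 - <<'E'
from h import *
plan([.4353,-.0678,.02],down(-.04))
E
```

```text
[ 0.3926 -0.1291  0.056 ] [ 0.3745 -0.1363  0.016 ]
[ 0.3621 -0.1671  0.056 ] [ 0.34   -0.1794  0.016 ]
[ 0.4478 -0.2098  0.056 ] [ 0.437  -0.2276  0.016 ]
[ 0.4119 -0.1362  0.056 ] [ 0.3963 -0.1444  0.016 ]
t: 17.7
tcp_pos: [0.4365, -0.0691, 0.0216]
tcp_rot: [-0.49, 0.488, -0.509, 0.512]
wrist_force: [-1.2, -0.9, 0.5]
opening: 0.498
turn [-0.0041 -0.0022  0.0005] deg 0.3 | shift after turn [-0.0013  0.0016 -0.0012] | before turn [-0.0013  0.0016 -0.0012]
```

Red is 60 mm clear. Close and lift.

```bash
python3 -m jog '[[-0.0013,0.0016,-0.0012,0,0,0,-1],[0,0,0,0,0,0,-1],[0,0,0,0,0,0,-1],[0,0,0,0,0,0,-1],[0,0,0,0,0,0,-1],[0,0,0,0,0,0,-1],[0,-0.02,0,0,0,0,-1],[0,-0.03,0,0,0,0,-1],[0,-0.04,0,0,0,0,-1],[0,-0.04,0,0,0,0,-1],[0,-0.04,0,0,0,0,-1],[0,-0.01,0,0,0,0,-1]]'
python3 -m jog '[[0,0,0,0,0,0,-1],[0,0,0,0,0,0,-1]]'
python3 - <<'E'
from h import *
im,d,c=cap('wrist','w14');print(pose()[0])
cv2.imwrite('pics/w14b.png',cv2.resize(im,(800,600),interpolation=cv2.INTER_CUBIC))
E
```

```text
t: 18.7
tcp_pos: [0.4368, -0.068, 0.2051]
tcp_rot: [-0.492, 0.486, -0.507, 0.514]
wrist_force: [1.8, -0.3, -3.3]
opening: 0.335
t: 18.87
tcp_pos: [0.433, -0.0679, 0.1986]
tcp_rot: [-0.489, 0.489, -0.51, 0.511]
wrist_force: [0.7, 0.1, -3.0]
opening: 0.347
[ 0.43228933 -0.06777805  0.19750678]
```

View pics/w14b.png

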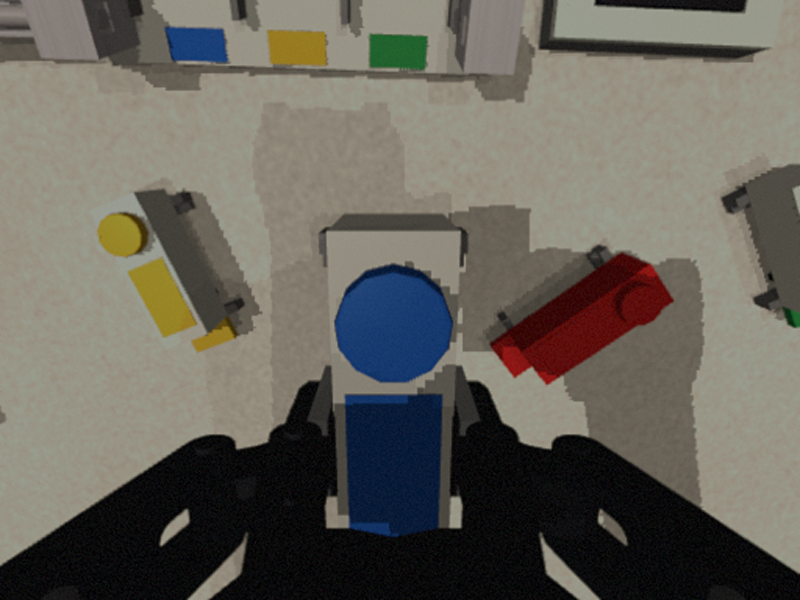

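```bash
cat >> h.py <<'E'
def toolpt(z,u,v,ty,s=.64):
    C=-z['R'].T@z['t']; Rt=z['R'].T@np.array([[1,0,.001],[.001,-.283,-.959],[0,.959,-.283]]); p=C-Rt@np.array([-.00036,-.14239,.07139])
    o,d=ray(z,u*s,v*s); o=Rt.T@(o-p); d=Rt.T@d; return (o+d*(ty-o[1])/d[1]).round(4)
def held(z,fl,fr,cap,gz=.016):
    a=toolpt(z,*fl,-.020-gz);b=toolpt(z,*fr,-.020-gz);c=toolpt(z,*cap,-.030-gz); print(a,b,c,'mid z from front',(a[2]+b[2])/2-.044,'from cap',c[2]-.024,'x',(a[0]+b[0])/2,'w',b[0]-a[0])
def seat(X,Y,Z,th,gx,gz=.016):
    c,s=np.cos(th),np.sin(th)
    tcp=np.array([X,Y,Z])+gx*np.array([c,0,-s])-gz*np.array([s,0,c])
    return r2w(tcp),down(RY,.349-th)
E
python3 - <<'E'
from h import *
z=load('w14'); held(z,(328,231),(466,231),(393.5,323))
p,R=seat(.017,.06,.05,.26,-.012); print(p); plan(p,R)
E
```

```text
[-0.0147 -0.036   0.0565] [ 0.0158 -0.036   0.0565] [-0.0002 -0.046   0.0385] mid z from front 0.012500000000000004 from cap 0.014499999999999999 x 0.000550000000000001 w 0.0305
[0.6299179  0.03870947 0.10179578]
turn [ 0.0899  0.0331 -0.001 ] deg 5.5 | shift after turn [-0.1211  0.1121  0.1798] | before turn [-0.1148  0.0955  0.193 ]
```

```bash
cat >> h.py <<'E'
def toppitch(n,boxes):
    z=load(n); C=-z['R'].T@z['t']; Rt=z['R'].T@np.array([[1,0,.001],[.001,-.283,-.959],[0,.959,-.283]]); p=C-Rt@np.array([-.00036,-.14239,.07139])
    Q=[]
    for b in boxes:
        X,uv,c,ok=cloud(z,*[int(k*.64) for k in b]); T=(X[ok]-p)@Rt; Q.append(T); print(b,np.median(T,0).round(4))
E
python3 - <<'E'
from h import *
toppitch('w14',[(335,455,236,255),(365,425,290,310),(365,425,340,360),(350,435,400,420),(350,435,490,510)])
E
```

```text
(335, 455, 236, 255) [-0.0002 -0.035   0.0533]
(365, 425, 290, 310) [-0.0002 -0.045   0.0436]
(365, 425, 340, 360) [-0.0001 -0.0451  0.0323]
(350, 435, 400, 420) [-0.0007 -0.0358  0.0126]
(350, 435, 490, 510) [-0.0005 -0.036  -0.0136]
```

```bash
python3 - <<'E'
from h import *
p,R=seat(.018,.06,.08,.26,-.013); print(p); plan(p,R)
E
```

```text
[0.61963236 0.03948957 0.13024031]
turn [ 0.0899  0.0331 -0.001 ] deg 5.5 | shift after turn [-0.1211  0.0829  0.172 ] | before turn [-0.1152  0.0671  0.1827]
```

```bash
python3 -m jog '[[0,0,0,0.0899,0.0331,-0.001,-1],[-0.012,0,0.018,0,0,0,-1],[-0.012,0,0.018,0,0,0,-1],[-0.012,0,0.018,0,0,0,-1],[-0.012,0.01,0.018,0,0,0,-1],[-0.012,0.01,0.018,0,0,0,-1],[-0.012,0.01,0.018,0,0,0,-1],[-0.012,0.01,0.018,0,0,0,-1],[-0.012,0.01,0.018,0,0,0,-1],[-0.012,0.015,0.018,0,0,0,-1],[-0.012,0.015,0.01,0,0,0,-1],[0,0,0,0,0,0,-1]]'
python3 -m jog '[[0,0,0,0,0,0,-1],[0,0,0,0,0,0,-1]]'
python3 - <<'E'
from h import *
p,R=seat(.018,.06,.08,.26,-.013); plan(p,R)
cap('scene','s15');im,d,c=cap('wrist','w15')
cv2.imwrite('pics/w15b.png',cv2.resize(im,(800,600),interpolation=cv2.INTER_CUBIC))
E
```

```text
t: 19.92
tcp_pos: [0.6197, 0.0413, 0.1289]
tcp_rot: [-0.501, 0.461, -0.496, 0.539]
wrist_force: [-0.8, 1.3, -3.2]
opening: 0.342
t: 20.08
tcp_pos: [0.6195, 0.0376, 0.1334]
tcp_rot: [-0.501, 0.459, -0.495, 0.541]
wrist_force: [0.4, 0.5, -2.1]
opening: 0.342
turn [ 0.0008 -0.      0.0012] deg 0.1 | shift after turn [-0.0019  0.0032 -0.0003] | before turn [-0.0019  0.0031 -0.0003]
```

View pics/w15b.png

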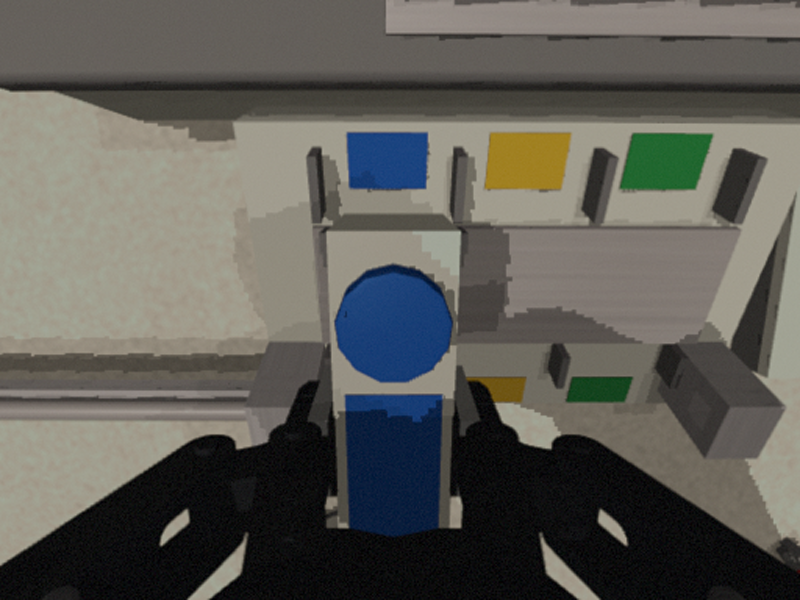

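```bash
python3 - <<'E'
from h import *
z=load('w15')
pts=[(.03,-.092,0),(-.03,-.092,0),(.03,-.03,0),(-.03,-.03,0)]
print((proj(z,[r2w(p) for p in pts])/.64).round(1))
cv2.imwrite('pics/w15c.png',cv2.resize(z['im'][135:235,290:490],None,fx=4,fy=4,interpolation=cv2.INTER_CUBIC))
E
```

```text
[[743.5 227.7]
 [697.7 341.7]
 [599.6 227.3]
 [572.4 341.9]]
```

View pics/w15c.png

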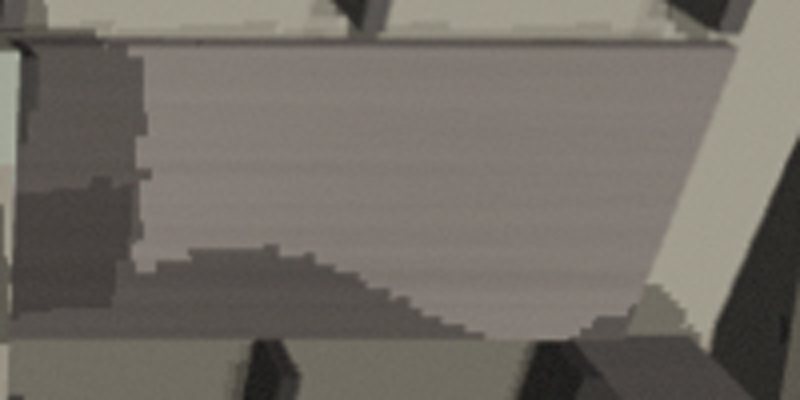

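```bash
python3 - <<'E'
from h import *
p,R=seat(.018,.06,.031,.26,-.013); plan(p,R)
E
```

```text
turn [-0.0026 -0.001   0.0008] deg 0.2 | shift after turn [-0.0022  0.0522  0.0112] | before turn [-0.0022  0.0522  0.0111]
```

```bash
python3 -m jog '[[-0.0022,0.01,0.003,-0.0026,0,0,-1],[0,0.012,0.003,0,0,0,-1],[0,0.012,0.003,0,0,0,-1],[0,0.012,0.002,0,0,0,-1],[0,0.006,0,0,0,0,-1],[0,0,0,0,0,0,-1],[0,0,0,0,0,0,-1]]'
python3 - <<'E'
from h import *
p,R=seat(.018,.06,.031,.26,-.013); plan(p,R);p,R=seat(.018,.06,.024,.26,-.013); plan(p,R); print(env.get_obs()['wrist_force'])
E
```

```text
t: 20.77
tcp_pos: [0.6367, 0.0393, 0.084]
tcp_rot: [-0.502, 0.459, -0.495, 0.541]
wrist_force: [1.2, -0.3, -2.4]
opening: 0.339
turn [0.0002 0.0001 0.0002] deg 0.0 | shift after turn [ 0.0011 -0.0002 -0.0002] | before turn [ 0.0011 -0.0002 -0.0002]
turn [0.0002 0.0001 0.0002] deg 0.0 | shift after turn [0.0011 0.0065 0.0016] | before turn [0.0011 0.0065 0.0016]
[ 1.22315721 -0.29447632 -2.36985646]
```

```bash
python3 -m jog '[[0.001,0.003,0.0008,0,0,0,-1],[0,0.0035,0.0008,0,0,0,-1],[0,0,0,0,0,0,-1],[0,0,0,0,0,0,-1]]'
python3 - <<'E'
from h import *
p,R=seat(.018,.06,.024,.26,-.013); plan(p,R); print(env.get_obs()['wrist_force'])
im,d,c=cap('wrist','w16');s,_,_=cap('scene','s16')
cv2.imwrite('pics/s16b.png',cv2.resize(s[150:260,230:380],None,fx=5,fy=5,interpolation=cv2.INTER_CUBIC))
E
```

```text
t: 21.1
tcp_pos: [0.6392, 0.0383, 0.0804]
tcp_rot: [-0.502, 0.458, -0.494, 0.542]
wrist_force: [-5.3, 0.1, 6.3]
opening: 0.343
turn [-0.002  0.    -0.   ] deg 0.1 | shift after turn [ 0.0003  0.0027 -0.0007] | before turn [ 0.0003  0.0027 -0.0007]
[-5.28947976  0.11513072  6.2798383 ]
```

View pics/s16b.png

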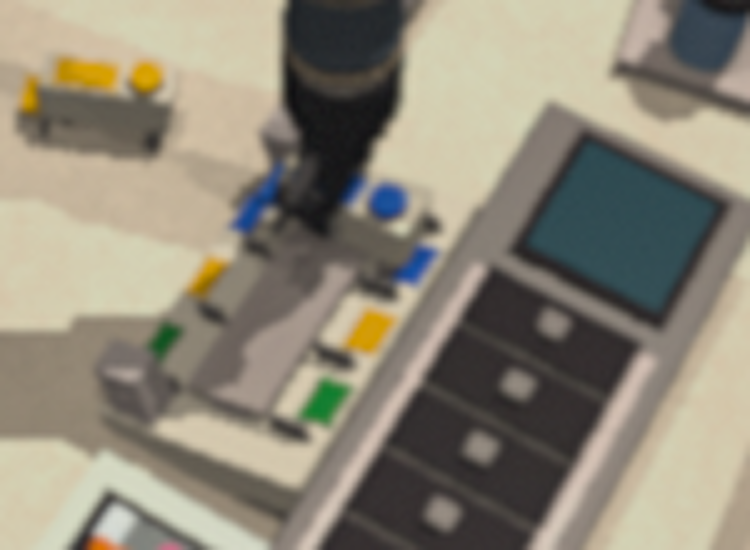

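```bash
cat >> h.py <<'E'
def seat(X,Y,Z,th,gx,gz=.0155,dl=0.0):
    c,s=np.cos(th),np.sin(th)
    tcp=np.array([X,Y,Z])+gx*np.array([c,0,-s])-gz*np.array([s,0,c])
    return r2w(tcp),down(RY,.349-th+dl)
def where(gx,gz=.0155,dl=0.0):
    p,R=pose(); f=R[:,2]; tilt=np.arctan2(f[2],np.hypot(f[0],f[1])); th=.349-tilt+dl
    c,s=np.cos(th),np.sin(th); q=w2r(p)-gx*np.array([c,0,-s])+gz*np.array([s,0,c]); F=railR(RY).T@np.array(env.get_obs()['wrist_force'])
    print('cart rail XYZ',(q*1000).round(1),'th',th.round(3),'yawerr',(np.arctan2(f[1],f[0])-RY).round(4),'F rail',F.round(1),'Fz w',env.get_obs()['wrist_force'][2].round(1))
E
python3 - <<'E'
from h import *
where(-.013,dl=.015)
p,R=seat(.018,.06,.0300,.30,-.013,dl=.015); plan(p,R)
E
```

```text
cart rail XYZ [19.4 60.3 25.7] th 0.273 yawerr 0.0 F rail [-2.7 -0.7  7.6] Fz w 6.2
turn [-0.0271  0.     -0.    ] deg 1.6 | shift after turn [ 0.0003 -0.004  -0.003 ] | before turn [ 0.0003 -0.0041 -0.0028]
```

```bash
python3 -m jog '[[0,-0.004,-0.003,-0.0271,0,0,-1],[0,0,0,0,0,0,-1],[0,0,0,0,0,0,-1]]'
python3 - <<'E'
from h import *
where(-.013,dl=.015)
p,R=seat(.018,.06,.0286,.30,-.013,dl=.015); plan(p,R)
p,R=seat(.006,.06,.0286,.30,-.013,dl=.015); plan(p,R)
E
```

```text
t: 21.45
tcp_pos: [0.6366, 0.0383, 0.0828]
tcp_rot: [-0.496, 0.465, -0.501, 0.535]
wrist_force: [0.7, 1.1, -2.2]
opening: 0.345
cart rail XYZ [18.1 60.1 28.5] th 0.299 yawerr -0.0003 F rail [-0.2  1.1 -2.2] Fz w -2.2
turn [-0.0014 -0.0003 -0.0003] deg 0.1 | shift after turn [ 0.0001 -0.0001 -0.0001] | before turn [ 0.0001 -0.0001 -0.0001]
turn [-0.0014 -0.0003 -0.0003] deg 0.1 | shift after turn [ 0.0001  0.0032 -0.0116] | before turn [ 0.0001  0.0032 -0.0116]
```

```bash
python3 -m jog '[[0,0.0009,-0.003,0,0,0,-1],[0,0.0009,-0.003,0,0,0,-1],[0,0.0009,-0.003,0,0,0,-1],[0,0.0007,-0.003,0,0,0,-1],[0,0,0,0,0,0,-1],[0,0,0,0,0,0,-1]]'
python3 - <<'E'
from h import *
where(-.013,dl=.015)
im,d,c=cap('wrist','w17');s,_,_=cap('scene','s17')
cv2.imwrite('pics/w17b.png',cv2.resize(im[60:250,150:450],None,fx=2.66,fy=2.66,interpolation=cv2.INTER_CUBIC))
E
```

```text
t: 21.95
tcp_pos: [0.6262, 0.0391, 0.0784]
tcp_rot: [-0.497, 0.464, -0.501, 0.536]
wrist_force: [5.7, -0.0, -6.2]
opening: 0.343
cart rail XYZ [ 6.8 60.1 27.9] th 0.295 yawerr -0.0001 F rail [ 3.3  0.4 -7.8] Fz w -6.2
```

View pics/w17b.png

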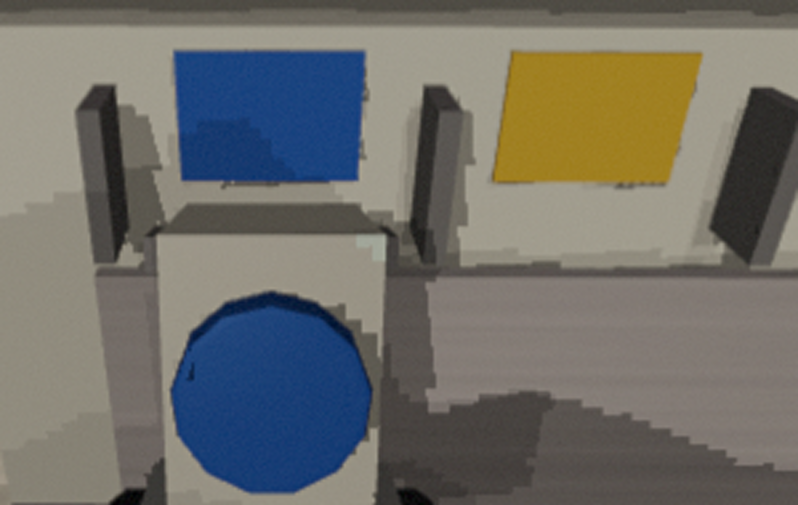

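```bash
python3 - <<'E'
from h import *
prev=None
for X,Z,t in [(.0055,.0273,.25),(.0042,.0262,.20),(.0028,.0245,.15),(.0014,.0230,.10),(.0005,.0213,.05),(0,.0195,0),(0,.018,-.03)]:
    p,R=seat(X,.06,Z,t,-.013,dl=.015)
    if prev is None: plan(p,R)
    else: print(t,'shift before turn',(prev[1].T@(p-prev[0])).round(4))
    prev=(p,R)
E
```

```text
turn [ 0.0456 -0.0002 -0.0007] deg 2.6 | shift after turn [ 0.0001  0.0015 -0.0004] | before turn [ 0.0001  0.0016 -0.0004]
0.2 shift before turn [-0.      0.002  -0.0002]
0.15 shift before turn [ 0.      0.0026 -0.0003]
0.1 shift before turn [ 0.      0.0023 -0.0004]
0.05 shift before turn [0.     0.0024 0.    ]
0 shift before turn [-0.      0.0025  0.0003]
-0.03 shift before turn [-0.      0.0019  0.0004]
```

```bash
python3 -m jog '[[0,0.0016,-0.0002,0.045,0,0,-1],[0,0.002,-0.0002,0.05,0,0,-1],[0,0,0,0,0,0,-1],[0,0,0,0,0,0,-1]]'
python3 - <<'E'
from h import *
where(-.013,dl=.015)
E
python3 -m jog '[[0,0.0026,-0.0003,0.05,0,0,-1],[0,0,0,0,0,0,-1],[0,0,0,0,0,0,-1]]'
python3 - <<'E'
from h import *
where(-.013,dl=.015)
E
```

```text
t: 22.38
tcp_pos: [0.6258, 0.039, 0.0752]
tcp_rot: [-0.518, 0.44, -0.475, 0.559]
wrist_force: [4.9, -1.2, -4.5]
opening: 0.349
cart rail XYZ [ 4.1 60.  26.6] th 0.201 yawerr -0.0002 F rail [ 3.1 -0.9 -5.9] Fz w -4.5
t: 22.63
tcp_pos: [0.6257, 0.0391, 0.0729]
tcp_rot: [-0.529, 0.427, -0.461, 0.57]
wrist_force: [3.1, -1.5, -1.9]
opening: 0.343
cart rail XYZ [ 2.6 60.  25.2] th 0.152 yawerr -0.0001 F rail [ 2.4 -1.3 -2.9] Fz w -1.9
```

```bash
python3 -m jog '[[0,0.0028,-0.0002,0.05,0,0,-1],[0,0.0027,0,0.05,0,0,-1],[0,0,0,0,0,0,-1]]'
python3 - <<'E'
from h import *
where(-.013,dl=.015)
E
python3 -m jog '[[0,0.003,0.0003,0.05,0,0,-1],[0,0.002,0.0003,0.02,0,0,-1],[0,0,0,0,0,0,-1],[0,0,0,0,0,0,-1]]'
python3 - <<'E'
from h import *
where(-.013,dl=.015)
E
```

```text
t: 22.88
tcp_pos: [0.6263, 0.0391, 0.0673]
tcp_rot: [-0.55, 0.4, -0.431, 0.593]
wrist_force: [4.7, -1.5, -3.4]
opening: 0.342
cart rail XYZ [-0.2 60.1 21.3] th 0.05 yawerr 0.0001 F rail [ 3.4 -1.1 -4.8] Fz w -3.4
t: 23.22
tcp_pos: [0.6283, 0.0388, 0.0661]
tcp_rot: [-0.563, 0.381, -0.411, 0.608]
wrist_force: [-12.4, -1.8, 26.6]
opening: 0.343
cart rail XYZ [ 0.3 59.9 20.3] th -0.018 yawerr -0.0004 F rail [-2.4 -2.7 29.2] Fz w 26.6
```

```bash
python3 -m jog '[[0,-0.005,0,0,0,0,-1],[0,0,0,0,0,0,-1],[0,0,0,0,0,0,-1]]'
python3 - <<'E'
from h import *
where(-.013,dl=.015)
E
python3 -m jog '[[0,-0.005,0,0,0,0,-1],[0,0,0,0,0,0,-1],[0,0,0,0,0,0,-1]]'
python3 - <<'E'
from h import *
where(-.013,dl=.015)
E
```

```text
t: 23.47
tcp_pos: [0.6271, 0.0389, 0.0667]
tcp_rot: [-0.563, 0.381, -0.411, 0.607]
wrist_force: [9.0, -1.8, -10.1]
opening: 0.343
cart rail XYZ [-0.6 60.  21.4] th -0.017 yawerr -0.0003 F rail [  5.1  -1.1 -12.5] Fz w -10.1
t: 23.72
tcp_pos: [0.6267, 0.0389, 0.0679]
tcp_rot: [-0.563, 0.381, -0.412, 0.607]
wrist_force: [31.6, -1.4, -44.0]
opening: 0.34
cart rail XYZ [-0.5 60.  22.6] th -0.016 yawerr -0.0002 F rail [ 14.6   1.  -52.2] Fz w -44.0
```

```bash
python3 -m jog '[[0,0.0065,0.0005,0,0,0,-1],[0,0,0,0,0,0,-1],[0,0.001,0,0,0,0,-1],[0,0,0,0,0,0,-1]]'
python3 - <<'E'
from h import *
where(-.013,dl=.015)
E
```

```text
t: 24.05
tcp_pos: [0.6271, 0.039, 0.0658]
tcp_rot: [-0.562, 0.382, -0.412, 0.607]
wrist_force: [-4.3, -0.5, 8.3]
opening: 0.339
cart rail XYZ [-0.9 60.1 20.4] th -0.015 yawerr -0.0001 F rail [-1.2 -0.9  9.2] Fz w 8.3
```

```bash
python3 -m jog '[[0,0,0,0,0,0,-0.1],[0,0,0,0,0,0,-0.1],[0,0,0,0,0,0,-0.1],[0,-0.015,0,0,0,0,-0.1],[0,-0.025,0,0,0,0,-0.1],[0,-0.03,0,0,0,0,-0.1],[0,-0.04,0,0,0,0,0],[0,-0.04,0,0,0,0,0],[0,-0.02,0,0,0,0,0],[0,0,0,0,0,0,0],[0,0,0,0,0,0,0]]'
python3 - <<'E'
from h import *
im,d,c=cap('wrist','w18');s,_,_=cap('scene','s18');print(pose()[0])
cv2.imwrite('pics/w18b.png',cv2.resize(im,(800,600),interpolation=cv2.INTER_CUBIC))
cv2.imwrite('pics/s18b.png',cv2.resize(s[130:330,160:380],None,fx=3.6,fy=3,interpolation=cv2.INTER_CUBIC))
E
```

```text
t: 24.97
tcp_pos: [0.5645, 0.0439, 0.2237]
tcp_rot: [-0.563, 0.381, -0.411, 0.607]
wrist_force: [-0.2, -0.1, 0.2]
opening: 0.502
[0.56371433 0.04355991 0.2210398 ]
```

View pics/w18b.png

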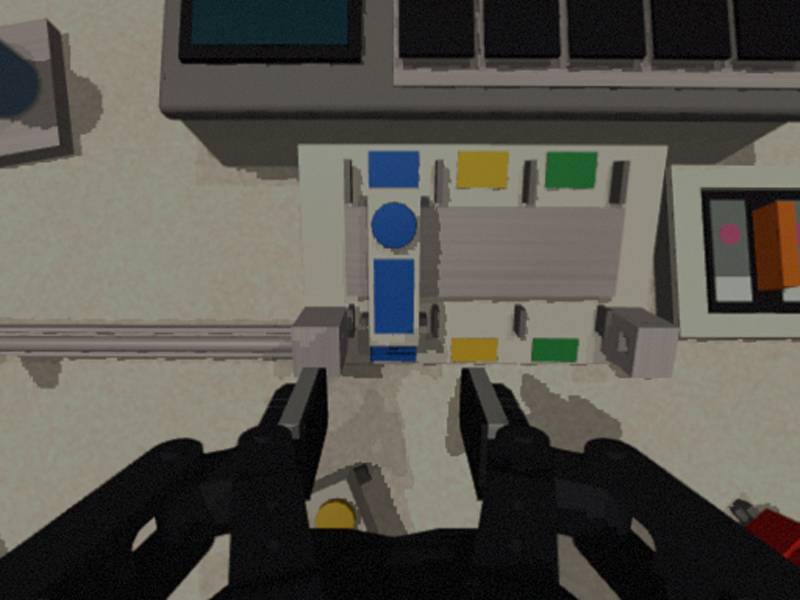

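View pics/s18b.png

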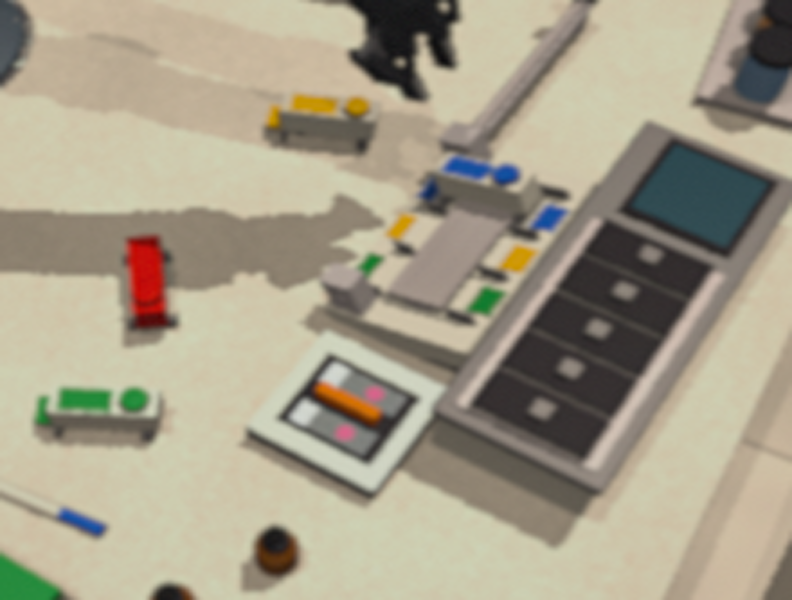

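```bash
python3 - <<'E'
from h import *
X,uv,c,ok=cloud(load('w18'),int(378*.64),int(410*.64),int(265*.64),int(325*.64)); q=np.array([w2r(x) for x in X[ok]])
A=np.c_[q[:,:2],np.ones(len(q))]; print('plane',np.linalg.lstsq(A,q[:,2],rcond=None)[0].round(4),q.mean(0).round(4))
z=load('w12')
a=atz(z,151*.64,280*.64,.066);b=atz(z,187*.64,334*.64,.056); y=np.arctan2((a-b)[1],(a-b)[0]); print(a,b,y,np.linalg.norm(a[:2]-b[:2]))
m=a[:2]-.024*np.array([np.cos(y),np.sin(y)]); print(m)
plan([m[0]-.0,m[1],.2],down(y))
E
```

```text
plane [-0.001  -0.0019  0.0406] [-0.0195  0.061   0.0405]
[0.47007659 0.08557252 0.066     ] [0.42902137 0.07482522 0.056     ] 0.2560314865414275 0.0424386062777642
[0.44685893 0.07949468]
turn [-0.3723 -0.3278  0.0629] deg 28.7 | shift after turn [-0.0644  0.021  -0.1039] | before turn [-0.027  -0.0242 -0.1186]
```

```bash
python3 -m jog '[[0,0,0,-0.0745,-0.0656,0.0126,0],[0,0,0,-0.0745,-0.0656,0.0126,0],[0,0,0,-0.0745,-0.0656,0.0126,0],[0,0,0,-0.0745,-0.0656,0.0126,0],[0,0,0,-0.0743,-0.0654,0.0125,0],[-0.016,0.005,-0.026,0,0,0,0],[-0.016,0.005,-0.026,0,0,0,0],[-0.016,0.005,-0.026,0,0,0,0],[-0.016,0.006,-0.026,0,0,0,0],[0,0,0,0,0,0,0],[0,0,0,0,0,0,0]]'
python3 - <<'E'
from h import *
im,d,c=cap('wrist','w19');print(pose()[0])
cv2.imwrite('pics/w19b.png',cv2.resize(im,(800,600),interpolation=cv2.INTER_CUBIC))
E
```

```text
t: 25.98
tcp_pos: [0.4458, 0.0795, 0.1993]
tcp_rot: [-0.56, 0.561, -0.432, 0.431]
wrist_force: [0.8, 0.1, 0.3]
opening: 0.5
[0.44741252 0.07921745 0.19998987]
```

View pics/w19b.png

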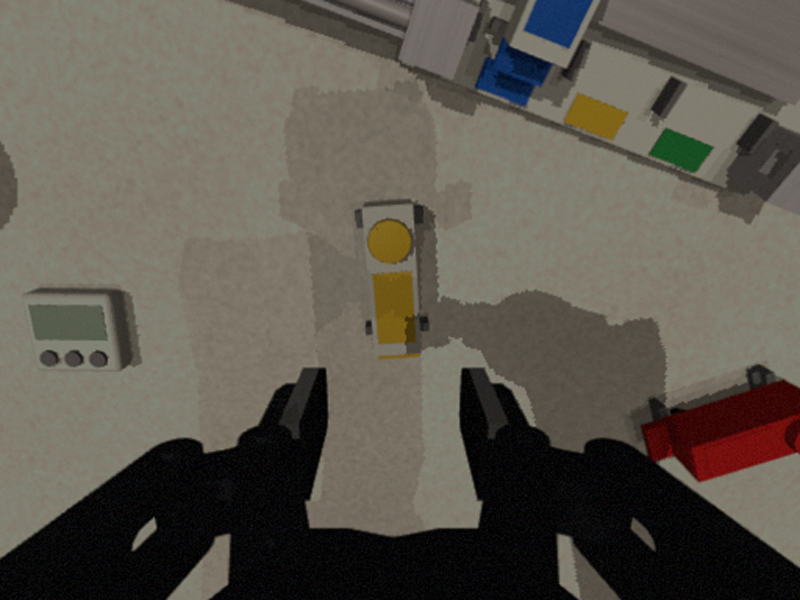

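```bash
python3 - <<'E'
from h import *
z=load('w19')
cv2.imwrite('pics/w19c.png',cv2.resize(z['im'][125:235,220:285],None,fx=5.4,fy=5.4,interpolation=cv2.INTER_CUBIC))
E
```

```text
(no output)
```

View pics/w19c.png

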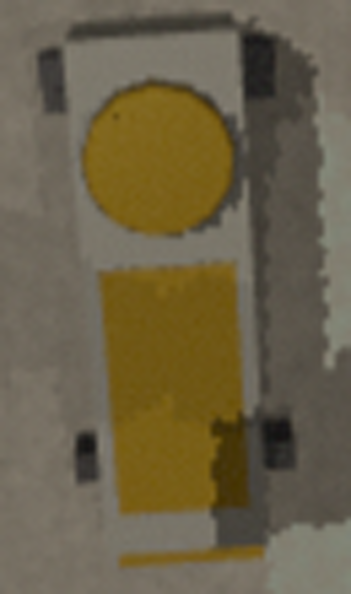

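```bash
python3 - <<'E'
from h import *
z=load('w19'); f=lambda x,y:(220+x/5.4,125+y/5.4)
m,y=cartpose(z,[f(68,40),f(240,30)],[f(105,555),f(265,545)],f(158,159),s=1); print(m,y)
y=.2; h=np.array([np.cos(y),np.sin(y)]);g=m-.013*h; print(g); plan([g[0],g[1],.02],down(y))
E
```

```text
len 0.0939 w 0.0291 0.0297 yaw 0.3172
mid [0.4476 0.0805] [0.4477 0.0805] [0.448 0.081]
[0.4477857  0.08067578] 0.3171883262101212
[0.43504483 0.07809308]
turn [-0.0004  0.0565  0.0002] deg 3.2 | shift after turn [-0.0014  0.18   -0.0123] | before turn [-0.0021  0.18   -0.0123]
```

```bash
python3 - <<'E'
from h import *
y=.313; h=np.array([np.cos(y),np.sin(y)]);g=np.array([.4477,.0806])-.013*h; print(g); plan([g[0],g[1],.02],down(y))
E
```

```text
[0.43533162 0.07659711]
turn [-0.0004 -0.0565  0.0002] deg 3.2 | shift after turn [-0.0012  0.18   -0.0123] | before turn [-0.0006  0.18   -0.0124]
```

```bash
python3 -m jog '[[0,0,0,0,-0.0565,0,0],[-0.0012,0.03,-0.0123,0,0,0,0],[0,0.035,0,0,0,0,0],[0,0.03,0,0,0,0,0],[0,0.02,0,0,0,0,0],[0,0,0,0,0,0,0],[0,0,0,0,0,0,0]]'
python3 - <<'E'
from h import *
plan([.4353,.0766,.02],down(.313))
im,d,c=cap('wrist','w20')
cv2.imwrite('pics/w20b.png',cv2.resize(im,(800,600),interpolation=cv2.INTER_CUBIC))
E
```

```text
t: 26.62
tcp_pos: [0.4363, 0.0764, 0.0852]
tcp_rot: [0.572, -0.572, 0.416, -0.416]
wrist_force: [0.7, -0.0, 0.9]
opening: 0.502
turn [ 0.     -0.0013 -0.0001] deg 0.1 | shift after turn [-0.0005  0.0652 -0.0009] | before turn [-0.0005  0.0652 -0.0009]
```

View pics/w20b.png

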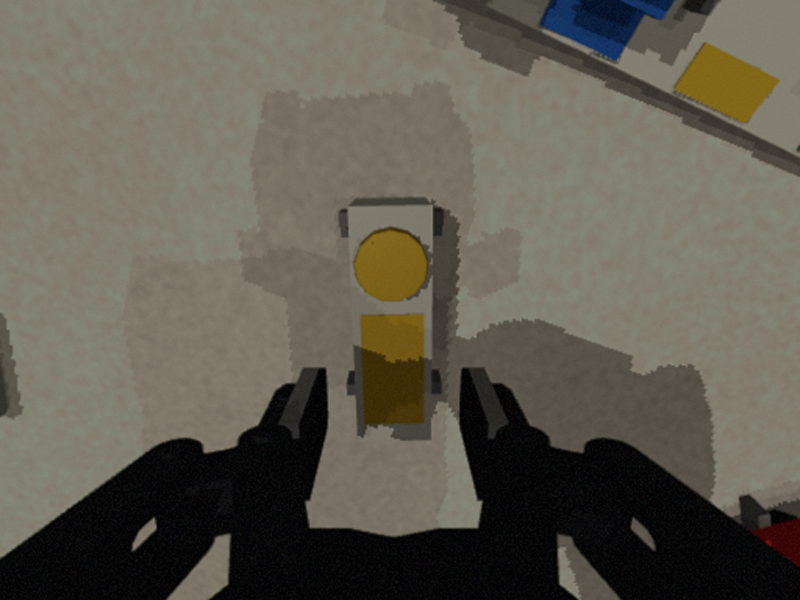

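Aligned. Descend, grasp, lift.

```bash
python3 -m jog '[[-0.0005,0.02,-0.0009,0,0,0,0],[0,0.025,0,0,0,0,0],[0,0.018,0,0,0,0,0],[0,0.002,0,0,0,0,0],[0,0,0,0,0,0,0],[0,0,0,0,0,0,-1],[0,0,0,0,0,0,-1],[0,0,0,0,0,0,-1],[0,0,0,0,0,0,-1],[0,0,0,0,0,0,-1],[0,0,0,0,0,0,-1]]'
python3 -m jog '[[0,-0.02,0,0,0,0,-1],[0,-0.03,0,0,0,0,-1],[0,-0.04,0,0,0,0,-1],[0,-0.04,0,0,0,0,-1],[0,-0.04,0,0,0,0,-1],[0,-0.01,0,0,0,0,-1],[0,0,0,0,0,0,-1],[0,0,0,0,0,0,-1]]'
python3 - <<'E'
from h import *
im,d,c=cap('wrist','w21');print(pose()[0])
toppitch('w21',[(335,455,236,255),(365,425,290,310),(365,425,340,360),(350,435,400,420),(350,435,490,510)])
cv2.imwrite('pics/w21b.png',cv2.resize(im,(800,600),interpolation=cv2.INTER_CUBIC))
E
```

```text
t: 27.58
tcp_pos: [0.4366, 0.0773, 0.0228]
tcp_rot: [0.573, -0.57, 0.414, -0.418]
wrist_force: [-1.5, -0.6, 7.5]
opening: 0.345
t: 28.25
tcp_pos: [0.4336, 0.0765, 0.2006]
tcp_rot: [0.572, -0.571, 0.416, -0.417]
wrist_force: [0.5, -0.4, -4.4]
opening: 0.344
[0.43277792 0.07638038 0.19940829]
(335, 455, 236, 255) [-0.0002 -0.0326  0.0529]
(365, 425, 290, 310) [-0.0002 -0.0427  0.0429]
(365, 425, 340, 360) [-0.0001 -0.0427  0.0314]
(350, 435, 400, 420) [-0.0009 -0.0335  0.0114]
(350, 435, 490, 510) [-0.0007 -0.0337 -0.0154]
```

View pics/w21b.png

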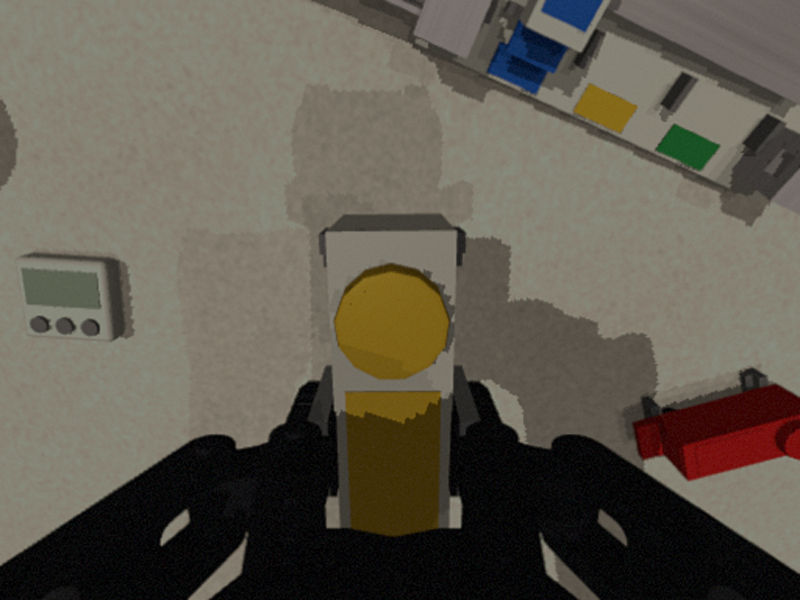

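```bash
python3 - <<'E'
from h import *
z=load('w21'); held(z,(328,231),(459,231),(391.5,321),gz=.0129)
p,R=seat(.018,.0,.08,.30,-.0125,gz=.0131,dl=.015); plan(p,R)
E
```

```text
[-0.0151 -0.0329  0.056 ] [ 0.0147 -0.0329  0.0561] [-0.0006 -0.0429  0.0379] mid z from front 0.012050000000000005 from cap 0.013900000000000003 x -0.00020000000000000052 w 0.0298
turn [ 0.0645  0.3881 -0.012 ] deg 22.6 | shift after turn [0.0827 0.0777 0.1842] | before turn [0.148  0.0656 0.1435]
```

```bash
python3 -m jog '[[0,0,0,0.0161,0.097,-0.003,-1],[0,0,0,0.0161,0.097,-0.003,-1],[0,0,0,0.0161,0.097,-0.003,-1],[0,0,0,0.0162,0.097,-0.003,-1],[0.012,0,0.026,0,0,0,-1],[0.012,0.01,0.026,0,0,0,-1],[0.012,0.012,0.026,0,0,0,-1],[0.012,0.012,0.026,0,0,0,-1],[0.012,0.013,0.026,0,0,0,-1],[0.012,0.015,0.026,0,0,0,-1],[0.011,0.015,0.028,0,0,0,-1],[0,0,0,0,0,0,-1]]'
python3 -m jog '[[0,0,0,0,0,0,-1],[0,0,0,0,0,0,-1]]'
python3 - <<'E'
from h import *
where(-.0125,.0131,.015)
p,R=seat(.018,.0,.031,.30,-.0125,gz=.0131,dl=.015); plan(p,R)
im,d,c=cap('wrist','w22')
cv2.imwrite('pics/w22b.png',cv2.resize(im,(800,600),interpolation=cv2.INTER_CUBIC))
E
```

```text
t: 29.3
tcp_pos: [0.6177, -0.0243, 0.1299]
tcp_rot: [-0.494, 0.465, -0.503, 0.536]
wrist_force: [0.8, -1.5, -4.3]
opening: 0.341
t: 29.47
tcp_pos: [0.6143, -0.0195, 0.1336]
tcp_rot: [-0.496, 0.466, -0.503, 0.534]
wrist_force: [-0.3, 0.4, -3.2]
opening: 0.343
cart rail XYZ [17.5  0.7 80.1] th 0.303 yawerr 0.0005 F rail [-1.4  0.3 -2.9] Fz w -3.2
turn [ 0.0027  0.0005 -0.0012] deg 0.2 | shift after turn [0.0007 0.047  0.0143] | before turn [0.0008 0.0469 0.0145]
```

View pics/w22b.png

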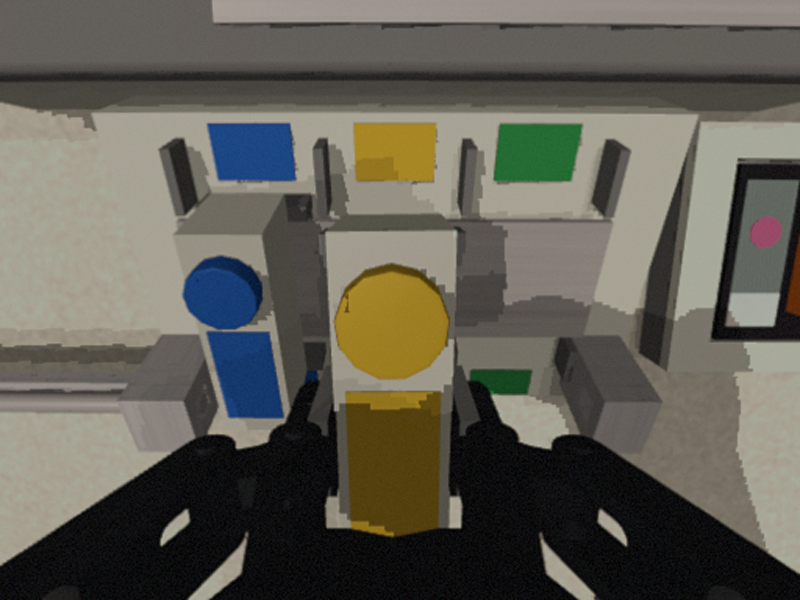

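```bash
python3 - <<'E'
from h import *
z=load('w22'); C=-z['R'].T@z['t']; Rt=z['R'].T@np.array([[1,0,.001],[.001,-.283,-.959],[0,.959,-.283]]); p=C-Rt@np.array([-.00036,-.14239,.07139])
X,uv,c,ok=cloud(z,0,512,230,384); T=(X-p)@Rt; 
m=ok&(c.max(1)<45)&(T[:,1]<0.0)&(abs(T[:,0])<.12)&(T[:,2]<.03)
T=T[m]
for a in np.arange(-.13,0,.01):
    k=(T[:,1]>a)&(T[:,1]<=a+.01)
    if k.sum()>5: print(a.round(3),k.sum(),np.percentile(T[k,0],[1,99]).round(3))
E
```

```text
-0.1 1825 [-0.021  0.02 ]
-0.09 10129 [-0.059  0.059]
-0.08 9786 [-0.057  0.057]
-0.07 5003 [-0.053  0.052]
-0.06 7056 [-0.048  0.048]
-0.05 1776 [-0.045  0.044]
-0.04 737 [-0.025  0.025]
-0.03 296 [-0.028  0.027]
-0.02 238 [-0.028  0.028]
-0.01 48 [-0.028  0.027]
```

```bash
python3 -m jog '[[0.0008,0.01,0.003,0.0027,0,-0.001,-1],[0,0.012,0.004,0,0,0,-1],[0,0.012,0.004,0,0,0,-1],[0,0.012,0.003,0,0,0,-1],[0,0.001,0,0,0,0,-1],[0,0,0,0,0,0,-1],[0,0,0,0,0,0,-1]]'
python3 - <<'E'
from h import *
where(-.0125,.0131,.015)
p,R=seat(.018,.0,.0285,.30,-.0125,gz=.0131,dl=.015); plan(p,R)
E
```

```text
t: 30.1
tcp_pos: [0.6336, -0.022, 0.0905]
tcp_rot: [-0.497, 0.464, -0.5, 0.536]
wrist_force: [-0.3, -0.8, -3.5]
opening: 0.341
cart rail XYZ [20.9 -0.3 33.1] th 0.294 yawerr 0.0003 F rail [-1.4 -0.8 -3.2] Fz w -3.5
turn [-0.0059  0.0003 -0.0002] deg 0.3 | shift after turn [-0.0003  0.0051 -0.0016] | before turn [-0.0003  0.0051 -0.0016]
```

```bash
python3 -m jog '[[0,0.0026,-0.0008,-0.006,0,0,-1],[0,0.0025,-0.0008,0,0,0,-1],[0,0,0,0,0,0,-1],[0,0,0,0,0,0,-1]]'
python3 - <<'E'
from h import *
where(-.0125,.0131,.015)
p,R=seat(.018,.0,.0285,.30,-.0125,gz=.0131,dl=.015); plan(p,R)
p,R=seat(.006,.0,.0282,.30,-.0125,gz=.0131,dl=.015); plan(p,R)
E
```

```text
t: 30.43
tcp_pos: [0.6322, -0.022, 0.0856]
tcp_rot: [-0.496, 0.465, -0.502, 0.535]
wrist_force: [-0.4, -0.0, -3.1]
opening: 0.341
cart rail XYZ [18.  -0.4 28.9] th 0.3 yawerr 0.0001 F rail [-1.4 -0.1 -2.7] Fz w -3.1
turn [-0.0002  0.0001 -0.0002] deg 0.0 | shift after turn [-0.0004  0.0004  0.0001] | before turn [-0.0004  0.0004  0.0001]
turn [-0.0002  0.0001 -0.0002] deg 0.0 | shift after turn [-0.0004  0.004  -0.0114] | before turn [-0.0004  0.004  -0.0114]
```

```bash
python3 -m jog '[[-0.0004,0.0012,-0.003,0,0,0,-1],[0,0.001,-0.003,0,0,0,-1],[0,0.0009,-0.003,0,0,0,-1],[0,0.0009,-0.003,0,0,0,-1],[0,0,0,0,0,0,-1],[0,0,0,0,0,0,-1]]'
python3 - <<'E'
from h import *
where(-.0125,.0131,.015)
E
```

```text
t: 30.93
tcp_pos: [0.622, -0.0207, 0.0813]
tcp_rot: [-0.497, 0.464, -0.501, 0.536]
wrist_force: [4.4, -0.3, -4.8]
opening: 0.339
cart rail XYZ [ 6.9  0.1 28.4] th 0.297 yawerr 0.0 F rail [ 2.5  0.  -6. ] Fz w -4.8
```

Same signature as the blue hook. Rotate down.

```bash
python3 -m jog '[[0,0.0016,-0.0002,0.047,0,0,-1],[0,0.002,-0.0002,0.05,0,0,-1],[0,0.0026,-0.0003,0.05,0,0,-1],[0,0,0,0,0,0,-1],[0,0,0,0,0,0,-1]]'
python3 - <<'E'
from h import *
where(-.0125,.0131,.015)
E
python3 -m jog '[[0,0.0028,-0.0002,0.05,0,0,-1],[0,0.0027,0,0.05,0,0,-1],[0,0,0,0,0,0,-1]]'
python3 - <<'E'
from h import *
where(-.0125,.0131,.015)
E
```

```text
t: 31.35
tcp_pos: [0.6212, -0.0208, 0.0752]
tcp_rot: [-0.529, 0.427, -0.461, 0.571]
wrist_force: [3.1, -0.1, -3.2]
opening: 0.346
cart rail XYZ [ 2.6  0.1 25.1] th 0.151 yawerr -0.0001 F rail [ 1.8  0.1 -4. ] Fz w -3.2
t: 31.6
tcp_pos: [0.6216, -0.0208, 0.0694]
tcp_rot: [-0.55, 0.4, -0.432, 0.593]
wrist_force: [3.5, -0.5, -2.2]
opening: 0.342
cart rail XYZ [-0.2  0.  20.9] th 0.051 yawerr -0.0002 F rail [ 2.5 -0.2 -3.3] Fz w -2.2
```

```bash
python3 -m jog '[[0,0.003,0.0003,0.05,0,0,-1],[0,0.002,0.0003,0.02,0,0,-1],[0,0,0,0,0,0,-1],[0,0,0,0,0,0,-1]]'
python3 - <<'E'
from h import *
where(-.0125,.0131,.015)
E
python3 -m jog '[[0,-0.006,0,0,0,0,-1],[0,0,0,0,0,0,-1],[0,0,0,0,0,0,-1]]'
python3 - <<'E'
from h import *
where(-.0125,.0131,.015)
E
python3 -m jog '[[0,-0.0025,0,0,0,0,-1],[0,0,0,0,0,0,-1],[0,0,0,0,0,0,-1]]'
python3 - <<'E'
from h import *
where(-.0125,.0131,.015)
E
```

```text
t: 31.93
tcp_pos: [0.6242, -0.0213, 0.0682]
tcp_rot: [-0.563, 0.381, -0.41, 0.608]
wrist_force: [-13.9, 0.1, 26.4]
opening: 0.341
cart rail XYZ [ 0.9 -0.3 19.7] th -0.017 yawerr 0.0007 F rail [-4.  -1.  29.5] Fz w 26.4
t: 32.18
tcp_pos: [0.6226, -0.0212, 0.0693]
tcp_rot: [-0.563, 0.381, -0.411, 0.607]
wrist_force: [9.6, -1.2, -13.6]
opening: 0.34
cart rail XYZ [-0.1 -0.3 21.3] th -0.016 yawerr 0.0003 F rail [  4.5  -0.4 -16.1] Fz w -13.6
t: 32.43
tcp_pos: [0.6223, -0.0211, 0.0698]
tcp_rot: [-0.563, 0.382, -0.411, 0.607]
wrist_force: [19.4, -1.6, -32.9]
opening: 0.34
cart rail XYZ [-0.3 -0.2 21.9] th -0.015 yawerr 0.0003 F rail [  7.   -0.2 -37.6] Fz w -32.9
```

Yellow is latched (resists 37 N upward). Neutralise, open slightly, retreat.

```bash
python3 -m jog '[[0,0.006,0.0003,0,0,0,-1],[0,0,0,0,0,0,-1],[0,0,0,0,0,0,-0.2],[0,0,0,0,0,0,-0.2],[0,0,0,0,0,0,-0.2],[0,-0.01,0,0,0,0,-0.2],[0,-0.02,0,0,0,0,-0.2],[0,-0.03,0,0,0,0,-0.2],[0,-0.03,0,0,0,0,-0.1],[0,-0.04,0,0,0,0,0],[0,-0.04,0,0,0,0,0],[0,0,0,0,0,0,0]]'
python3 -m jog '[[0,0,0,0,0,0,0]]'
python3 - <<'E'
from h import *
im,d,c=cap('wrist','w23');print(pose()[0])
cv2.imwrite('pics/w23b.png',cv2.resize(im,(800,600),interpolation=cv2.INTER_CUBIC))
E
```

```text
t: 33.43
tcp_pos: [0.562, -0.0157, 0.2334]
tcp_rot: [-0.566, 0.377, -0.407, 0.61]
wrist_force: [1.6, 0.2, 0.5]
opening: 0.494
t: 33.52
tcp_pos: [0.5608, -0.016, 0.2284]
tcp_rot: [-0.564, 0.379, -0.409, 0.608]
wrist_force: [0.2, 0.1, 0.2]
opening: 0.499
[ 0.5600541  -0.01619502  0.2261151 ]
```

View pics/w23b.png

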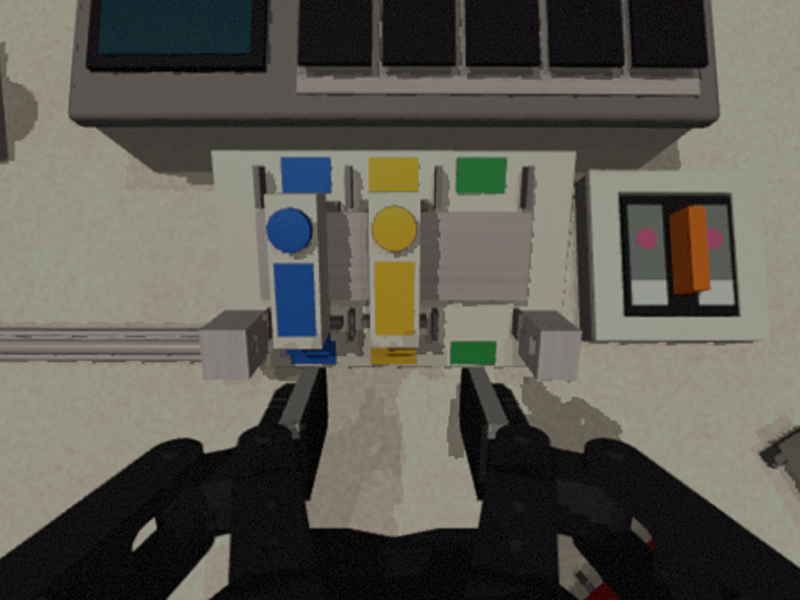

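```bash
python3 - <<'E'
from h import *
X,uv,c,ok=cloud(load('w23'),int(380*.64),int(410*.64),int(268*.64),int(325*.64)); q=np.array([w2r(x) for x in X[ok]])
A=np.c_[q[:,:2],np.ones(len(q))]; print('plane',np.linalg.lstsq(A,q[:,2],rcond=None)[0].round(4),q.mean(0).round(4))
s,_,_=cap('scene','s23');cv2.imwrite('pics/s23b.png',cv2.resize(s[220:310,140:240],None,fx=6,fy=6,interpolation=cv2.INTER_CUBIC))
E
```

```text
plane [0.0003 0.0047 0.0405] [-0.0181  0.      0.0405]
```

View pics/s23b.png

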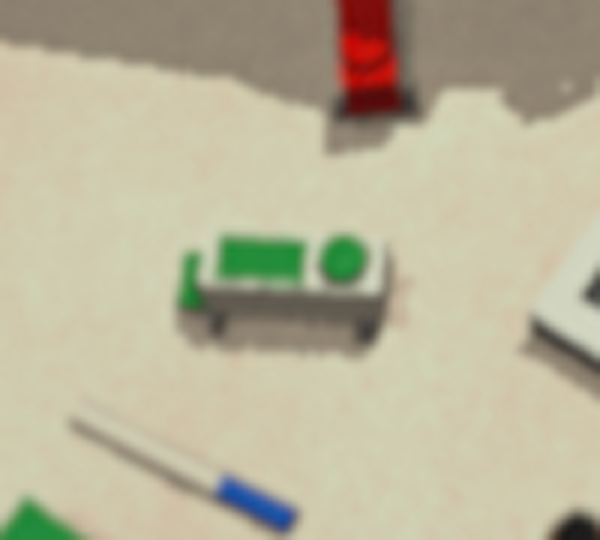

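```bash
python3 - <<'E'
from h import *
z=load('s23'); f=lambda x,y:(140+x/6,220+y/6)
a=atz(z,*f(343,259),.066);b=atz(z,*f(261,260),.056); y=np.arctan2((a-b)[1],(a-b)[0]); print(a,b,y,np.linalg.norm(a[:2]-b[:2]))
h=np.array([np.cos(y),np.sin(y)]);m=a[:2]-.024*h; print(m); plan([m[0],m[1],.2],down(y))
E
```

```text
[ 0.47077064 -0.32600379  0.066     ] [ 0.43082081 -0.34344433  0.056     ] 0.4116220406826228 0.043590838930042265
[ 0.44877528 -0.33560611]
turn [-0.3728 -0.4812  0.0927] deg 35.3 | shift after turn [ 0.2483  0.0246 -0.2294] | before turn [ 0.3268 -0.0092 -0.0894]
```

```bash
python3 -m jog '[[0,0,0,-0.0621,-0.0802,0.0155,0],[0,0,0,-0.0621,-0.0802,0.0155,0],[0,0,0,-0.0621,-0.0802,0.0155,0],[0,0,0,-0.0621,-0.0802,0.0154,0],[0,0,0,-0.0622,-0.0802,0.0154,0],[0,0,0,-0.0622,-0.0802,0.0154,0],[0.025,0.003,-0.023,0,0,0,0],[0.025,0.003,-0.023,0,0,0,0],[0.025,0.003,-0.023,0,0,0,0],[0.025,0.003,-0.023,0,0,0,0],[0.025,0.003,-0.023,0,0,0,0],[0.025,0.003,-0.023,0,0,0,0]]'
python3 -m jog '[[0.025,0.003,-0.023,0,0,0,0],[0.025,0.003,-0.023,0,0,0,0],[0.025,0,-0.023,0,0,0,0],[0.023,0,-0.023,0,0,0,0],[0,0,0,0,0,0,0],[0,0,0,0,0,0,0]]'
python3 - <<'E'
from h import *
plan([.4488,-.3356,.2],down(.4116))
im,d,c=cap('wrist','w24');print(pose()[0],env.get_obs()['joint_positions'])
cv2.imwrite('pics/w24b.png',cv2.resize(im,(800,600),interpolation=cv2.INTER_CUBIC))
E
```

```text
t: 34.62
tcp_pos: [0.4924, -0.21, 0.2044]
tcp_rot: [-0.592, 0.592, -0.388, 0.386]
wrist_force: [0.7, 0.3, 0.2]
opening: 0.5
t: 35.12
tcp_pos: [0.4468, -0.3372, 0.1985]
tcp_rot: [-0.591, 0.591, -0.39, 0.387]
wrist_force: [0.0, 0.5, 0.1]
opening: 0.504
turn [ 0.002  -0.0048 -0.0029] deg 0.3 | shift after turn [-0.0007 -0.0015  0.0024] | before turn [-0.0007 -0.0015  0.0024]
[ 0.44802912 -0.33524564  0.19873596] [ 0.55903399  0.31403214  0.01062585  1.84780118 -0.00520022  0.98296716
 -0.58838501]
```

View pics/w24b.png

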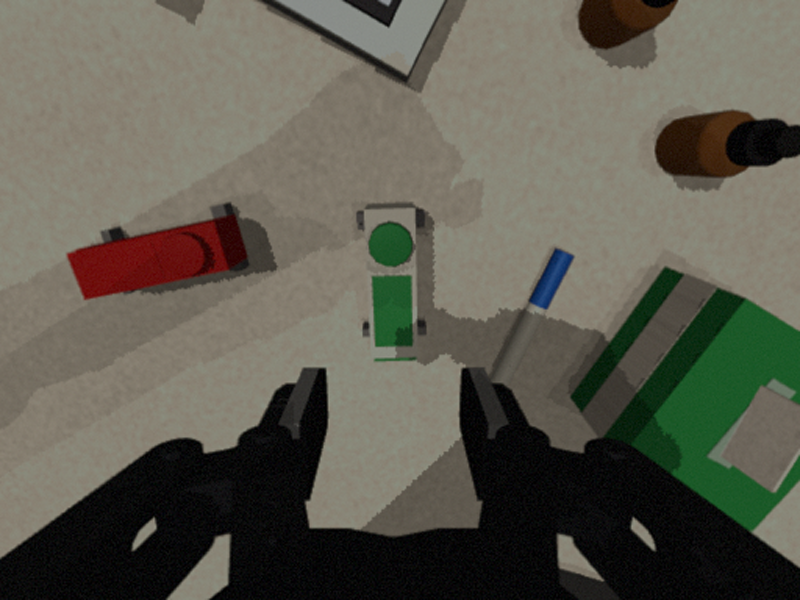

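```bash
python3 - <<'E'
from h import *
z=load('w24')
m,y=cartpose(z,[(365,210),(416,209)],[(372,359),(416,359)],(391,243)); print(m,y)
h=np.array([np.cos(y),np.sin(y)]);g=m-.013*h; R=down(y)
for n,u,v,hh in [('mk near',492,375,.013),('mk',535,305,.013),('box a',571,398,.085),('box b',665,268,.085),('red',245,262,.05)]:
    X=atz(z,u*.64,v*.64,hh); print(n,(R.T@(X-np.r_[g,.02])).round(3))
plan([g[0],g[1],.02],R); print(g)
E
```

```text
len 0.0943 w 0.0298 0.0281 yaw 0.4301
mid [ 0.4461 -0.3361] [ 0.4458 -0.3362] [ 0.4479 -0.3352]
[ 0.44658689 -0.33583521] 0.4300533674142257
mk near [ 0.072  0.007 -0.071]
mk [ 0.101  0.007 -0.017]
box a [ 0.104 -0.065 -0.053]
box b [ 0.149 -0.065  0.025]
red [-0.09  -0.03   0.026]
turn [ 0.0009 -0.0197 -0.0032] deg 1.1 | shift after turn [-1.000e-04  1.787e-01 -1.460e-02] | before turn [ 0.0008  0.1787 -0.0144]
[ 0.43477062 -0.34125516]
```

Clear of everything. Descend, check alignment, grasp.

```bash
python3 -m jog '[[0,0,-0.0146,0,-0.0197,-0.003,0],[0,0.03,0,0,0,0,0],[0,0.035,0,0,0,0,0],[0,0.03,0,0,0,0,0],[0,0.02,0,0,0,0,0],[0,0,0,0,0,0,0],[0,0,0,0,0,0,0]]'
python3 - <<'E'
from h import *
plan([.4348,-.3412,.021],down(.43))
im,d,c=cap('wrist','w25')
cv2.imwrite('pics/w25b.png',cv2.resize(im,(800,600),interpolation=cv2.INTER_CUBIC))
E
```

```text
t: 35.75
tcp_pos: [0.4358, -0.3396, 0.0844]
tcp_rot: [-0.596, 0.596, -0.381, 0.381]
wrist_force: [0.0, -0.2, 0.5]
opening: 0.496
turn [ 0.0003  0.004  -0.0002] deg 0.2 | shift after turn [ 0.001   0.0634 -0.0016] | before turn [ 0.001   0.0634 -0.0016]
```

View pics/w25b.png

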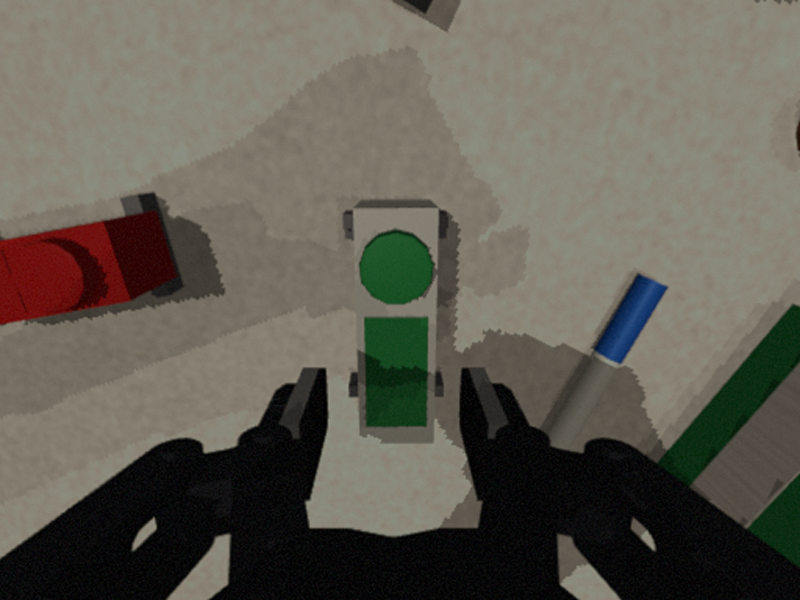

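```bash
python3 -m jog '[[0.001,0.02,-0.0016,0,0.004,0,0],[0,0.025,0,0,0,0,0],[0,0.017,0,0,0,0,0],[0,0.002,0,0,0,0,0],[0,0,0,0,0,0,0],[0,0,0,0,0,0,-1],[0,0,0,0,0,0,-1],[0,0,0,0,0,0,-1],[0,0,0,0,0,0,-1],[0,0,0,0,0,0,-1],[0,0,0,0,0,0,-1]]'
python3 -m jog '[[0,-0.02,0,0,0,0,-1],[0,-0.03,0,0,0,0,-1],[0,-0.04,0,0,0,0,-1],[0,-0.04,0,0,0,0,-1],[0,-0.04,0,0,0,0,-1],[0,-0.01,0,0,0,0,-1],[0,0,0,0,0,0,-1],[0,0,0,0,0,0,-1]]'
python3 - <<'E'
from h import *
im,d,c=cap('wrist','w26');print(pose()[0])
toppitch('w26',[(335,455,236,255),(365,425,290,310),(365,425,340,360),(350,435,400,420),(350,435,490,510)])
cv2.imwrite('pics/w26b.png',cv2.resize(im,(800,600),interpolation=cv2.INTER_CUBIC))
E
```

```text
t: 36.72
tcp_pos: [0.436, -0.3436, 0.0236]
tcp_rot: [-0.595, 0.595, -0.38, 0.385]
wrist_force: [-0.8, 2.4, 7.0]
opening: 0.344
t: 37.38
tcp_pos: [0.4337, -0.3426, 0.2012]
tcp_rot: [-0.594, 0.595, -0.382, 0.384]
wrist_force: [0.6, -0.0, -4.1]
opening: 0.344
[ 0.43298377 -0.34201104  0.19979094]
(335, 455, 236, 255) [-0.0002 -0.032   0.0528]
(365, 425, 290, 310) [-0.0001 -0.042   0.0427]
(365, 425, 340, 360) [-0.0001 -0.0421  0.0311]
(350, 435, 400, 420) [-0.0005 -0.0327  0.011 ]
(350, 435, 490, 510) [-0.0007 -0.0328 -0.0162]
```

View pics/w26b.png

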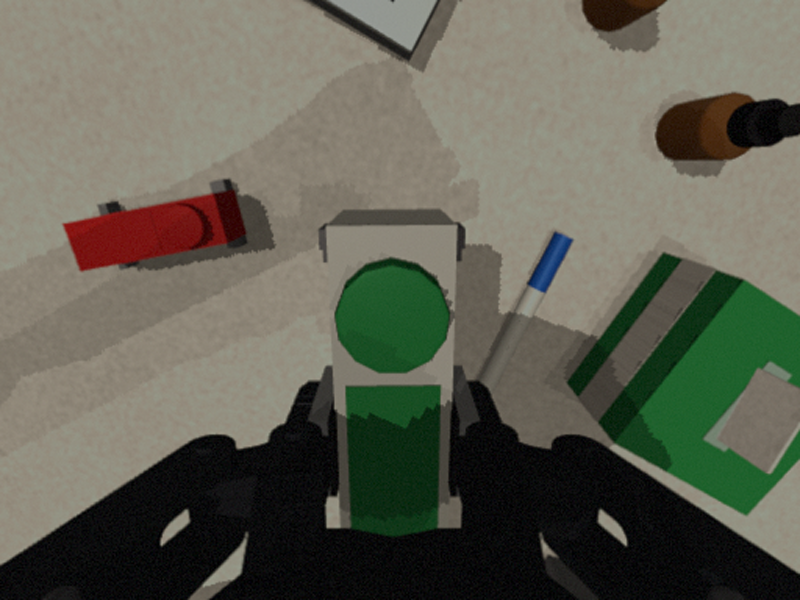

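```bash
python3 - <<'E'
from h import *
z=load('w26'); held(z,(328,225),(458,225),(392,315),gz=.0123)
p,R=seat(.018,-.06,.08,.30,-.0145,gz=.0125,dl=.013); plan(p,R)
E
```

```text
[-0.0151 -0.0323  0.0573] [ 0.0145 -0.0323  0.0573] [-0.0005 -0.0423  0.039 ] mid z from front 0.0133 from cap 0.015 x -0.0002999999999999999 w 0.0296
turn [ 0.0616  0.5028 -0.0152] deg 29.0 | shift after turn [-0.2745  0.0751  0.1506] | before turn [-0.1659  0.0654  0.2681]
```

```bash
python3 -m jog '[[0,0,0,0.0123,0.1006,-0.003,-1],[0,0,0,0.0123,0.1006,-0.003,-1],[0,0,0,0.0123,0.1006,-0.003,-1],[0,0,0,0.0123,0.1006,-0.003,-1],[0,0,0,0.0124,0.1004,-0.003,-1],[-0.0305,0,0.017,0,0,0,-1],[-0.0305,0,0.017,0,0,0,-1],[-0.0305,0,0.017,0,0,0,-1],[-0.0305,0,0.017,0,0,0,-1],[-0.0305,0,0.017,0,0,0,-1],[-0.0305,0,0.017,0,0,0,-1],[-0.0305,0,0.017,0,0,0,-1]]'
python3 -m jog '[[-0.0305,0.015,0.016,0,0,0,-1],[-0.0305,0.02,0.016,0,0,0,-1],[0,0.02,0,0,0,0,-1],[0,0.019,0,0,0,0,-1],[0,0,0,0,0,0,-1],[0,0,0,0,0,0,-1]]'
python3 - <<'E'
from h import *
where(-.0138,.0125,.013)
p,R=seat(.018,-.06,.032,.30,-.0138,gz=.0125,dl=.013); plan(p,R)
im,d,c=cap('wrist','w27')
cv2.imwrite('pics/w27b.png',cv2.resize(im,(800,600),interpolation=cv2.INTER_CUBIC))
E
```

```text
t: 38.43
tcp_pos: [0.5677, -0.1371, 0.2056]
tcp_rot: [-0.494, 0.467, -0.503, 0.534]
wrist_force: [0.4, 0.6, -3.1]
opening: 0.342
t: 38.93
tcp_pos: [0.6076, -0.0811, 0.1337]
tcp_rot: [-0.494, 0.467, -0.503, 0.534]
wrist_force: [-0.4, -1.1, -3.1]
opening: 0.343
cart rail XYZ [ 16.7 -61.1  79.9] th 0.304 yawerr -0.0 F rail [-1.3 -1.1 -2.8] Fz w -3.1
turn [ 0.0045 -0.      0.0019] deg 0.3 | shift after turn [-0.0011  0.0456  0.0148] | before turn [-0.0012  0.0455  0.015 ]
```

View pics/w27b.png

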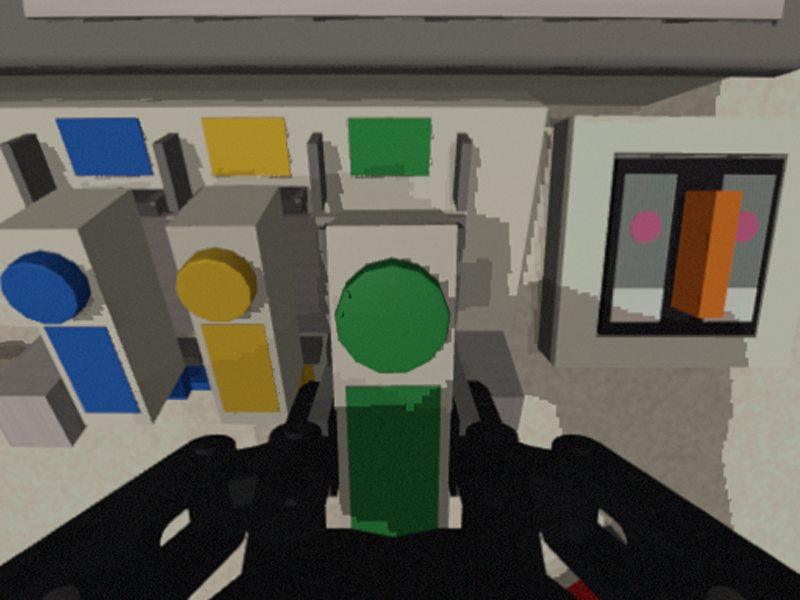

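```bash
python3 -m jog '[[-0.0012,0.01,0.004,0.0045,0,0.0019,-1],[0,0.012,0.004,0,0,0,-1],[0,0.012,0.004,0,0,0,-1],[0,0.01,0.003,0,0,0,-1],[0,0.001,0,0,0,0,-1],[0,0,0,0,0,0,-1],[0,0,0,0,0,0,-1]]'
python3 - <<'E'
from h import *
where(-.0138,.0125,.013)
p,R=seat(.018,-.06,.0287,.30,-.0138,gz=.0125,dl=.013); plan(p,R)
E
```

```text
t: 39.57
tcp_pos: [0.6283, -0.0812, 0.0932]
tcp_rot: [-0.497, 0.464, -0.5, 0.536]
wrist_force: [-0.3, 0.1, -2.3]
opening: 0.342
cart rail XYZ [ 22.1 -59.7  35. ] th 0.293 yawerr 0.0001 F rail [-1.1  0.  -2.1] Fz w -2.3
turn [-0.0074  0.0001 -0.0003] deg 0.4 | shift after turn [ 0.0003  0.0071 -0.0023] | before turn [ 0.0003  0.0071 -0.0023]
```

```bash
python3 -m jog '[[0,0.0036,-0.0012,-0.007,0,0,-1],[0,0.0035,-0.0011,0,0,0,-1],[0,0,0,0,0,0,-1],[0,0,0,0,0,0,-1]]'
python3 - <<'E'
from h import *
where(-.0138,.0125,.013)
p,R=seat(.018,-.06,.0285,.30,-.0138,gz=.0125,dl=.013); plan(p,R)
p,R=seat(.006,-.06,.0282,.30,-.0138,gz=.0125,dl=.013); plan(p,R)
E
```

```text
t: 39.9
tcp_pos: [0.6261, -0.081, 0.086]
tcp_rot: [-0.496, 0.466, -0.502, 0.534]
wrist_force: [-0.5, 0.4, -3.4]
opening: 0.342
cart rail XYZ [ 17.7 -59.7  28.8] th 0.3 yawerr 0.0003 F rail [-1.7  0.4 -3. ] Fz w -3.4
turn [-0.0002  0.0003 -0.0003] deg 0.0 | shift after turn [0.0003 0.0002 0.0004] | before turn [0.0003 0.0002 0.0004]
turn [-0.0002  0.0003 -0.0003] deg 0.0 | shift after turn [ 0.0003  0.0039 -0.011 ] | before turn [ 0.0003  0.0039 -0.011 ]
```

```bash
python3 -m jog '[[0.0003,0.0011,-0.003,0,0,0,-1],[0,0.001,-0.003,0,0,0,-1],[0,0.0009,-0.003,0,0,0,-1],[0,0.0009,-0.003,0,0,0,-1],[0,0,0,0,0,0,-1],[0,0,0,0,0,0,-1]]'
python3 - <<'E'
from h import *
where(-.0138,.0125,.013)
E
```

```text
t: 40.4
tcp_pos: [0.616, -0.0805, 0.082]
tcp_rot: [-0.496, 0.465, -0.501, 0.535]
wrist_force: [4.2, -1.2, -4.4]
opening: 0.343
cart rail XYZ [  6.8 -60.   28.6] th 0.296 yawerr 0.0001 F rail [ 2.5 -0.8 -5.6] Fz w -4.4
```

Hooked again with the same readings. Tilt down.

```bash
python3 -m jog '[[0,0.0016,-0.0002,0.047,0,0,-1],[0,0.002,-0.0002,0.05,0,0,-1],[0,0.0026,-0.0003,0.05,0,0,-1],[0,0,0,0,0,0,-1],[0,0,0,0,0,0,-1]]'
python3 - <<'E'
from h import *
where(-.0138,.0125,.013)
E
python3 -m jog '[[0,0.0028,-0.0002,0.05,0,0,-1],[0,0.0027,0,0.05,0,0,-1],[0,0,0,0,0,0,-1]]'
python3 - <<'E'
from h import *
where(-.0138,.0125,.013)
E
```

```text
t: 40.82
tcp_pos: [0.6151, -0.0804, 0.0758]
tcp_rot: [-0.529, 0.428, -0.461, 0.57]
wrist_force: [3.2, 0.1, -2.9]
opening: 0.341
cart rail XYZ [  2.5 -59.8  25.4] th 0.152 yawerr 0.0001 F rail [ 2.   0.3 -3.8] Fz w -2.9
t: 41.07
tcp_pos: [0.6155, -0.0804, 0.0698]
tcp_rot: [-0.549, 0.4, -0.432, 0.592]
wrist_force: [3.1, -0.3, -3.7]
opening: 0.341
cart rail XYZ [ -0.3 -59.9  21.2] th 0.051 yawerr -0.0001 F rail [ 1.6 -0.1 -4.5] Fz w -3.7
```

```bash
python3 -m jog '[[0,0.003,0.0003,0.05,0,0,-1],[0,0.002,0.0003,0.02,0,0,-1],[0,0,0,0,0,0,-1],[0,0,0,0,0,0,-1]]'
python3 - <<'E'
from h import *
where(-.0138,.0125,.013)
E
python3 -m jog '[[0,-0.0085,0,0,0,0,-1],[0,0,0,0,0,0,-1],[0,0,0,0,0,0,-1]]'
python3 - <<'E'
from h import *
where(-.0138,.0125,.013)
E
```

```text
t: 41.4
tcp_pos: [0.6182, -0.0807, 0.0688]
tcp_rot: [-0.563, 0.382, -0.411, 0.607]
wrist_force: [-13.6, 1.8, 25.8]
opening: 0.343
cart rail XYZ [  1.1 -60.   20.2] th -0.018 yawerr 0.0008 F rail [-4.1  0.8 28.9] Fz w 25.8
t: 41.65
tcp_pos: [0.6157, -0.0804, 0.0714]
tcp_rot: [-0.563, 0.382, -0.412, 0.606]
wrist_force: [13.3, -1.8, -22.5]
opening: 0.338
cart rail XYZ [ -0.4 -59.9  23.5] th -0.016 yawerr 0.0008 F rail [  4.9  -0.8 -25.8] Fz w -22.5
```

```bash
python3 -m jog '[[0,0.0085,0,0,0,0,-1],[0,0,0,0,0,0,-1],[0,0,0,0,0,0,-1]]'
python3 - <<'E'
from h import *
where(-.0138,.0125,.013)
E
python3 -m jog '[[0,-0.003,0.0003,0,0,0,-1],[0,0,0,0,0,0,-1],[0,0,0,0,0,0,-0.2],[0,0,0,0,0,0,-0.2],[0,0,0,0,0,0,-0.2],[0,-0.01,0,0,0,0,-0.2],[0,-0.02,0,0,0,0,-0.2],[0,-0.03,0,0,0,0,-0.2],[0,-0.03,0,0,0,0,-0.1],[0,-0.04,0,0,0,0,0],[0,-0.04,0,0,0,0,0],[0,0,0,0,0,0,0]]'
python3 -m jog '[[0,0,0,0,0,0,0]]'
python3 - <<'E'
from h import *
im,d,c=cap('wrist','w28');z=load('w28')
cv2.imwrite('pics/w28b.png',cv2.resize(im,(800,600),interpolation=cv2.INTER_CUBIC))
for n,y in [('b',.06),('y',0),('g',-.06)]:
    # sample label region by projection
    P=proj(z,[r2w((x,y+dy,.04)) for x in (-.035,0.0) for dy in (-.008,.008)]); u0,v0=P.min(0).astype(int);u1,v1=P.max(0).astype(int)
    X,uv,c,ok=cloud(z,u0,u1,v0,v1); q=np.array([w2r(x) for x in X[ok]]); A=np.c_[q[:,:2],np.ones(len(q))]; print(n,(u0,u1,v0,v1),np.linalg.lstsq(A,q[:,2],rcond=None)[0].round(4),q.mean(0).round(4))
E
```

```text
t: 41.9
tcp_pos: [0.6181, -0.0808, 0.0685]
tcp_rot: [-0.563, 0.381, -0.411, 0.607]
wrist_force: [-13.4, 1.3, 24.2]
opening: 0.339
cart rail XYZ [  0.9 -60.   20. ] th -0.017 yawerr -0.0001 F rail [-4.4  0.3 27.3] Fz w 24.2
t: 42.9
tcp_pos: [0.5561, -0.0763, 0.2349]
tcp_rot: [-0.565, 0.378, -0.407, 0.61]
wrist_force: [0.6, 0.6, 0.1]
opening: 0.5
t: 42.98
tcp_pos: [0.5549, -0.0761, 0.2298]
tcp_rot: [-0.564, 0.38, -0.41, 0.608]
wrist_force: [-0.2, -0.3, -0.4]
opening: 0.5
b (np.int64(115), np.int64(135), np.int64(168), np.int64(204)) [-0.0016 -0.0181  0.0416] [-0.0161  0.0609  0.0405]
y (np.int64(179), np.int64(197), np.int64(168), np.int64(204)) [ 0.0025 -0.0087  0.0406] [-0.0161  0.0008  0.0405]
g (np.int64(243), np.int64(260), np.int64(168), np.int64(204)) [0.002  0.0093 0.0412] [-0.016  -0.0594  0.0406]
```

View pics/w28b.png

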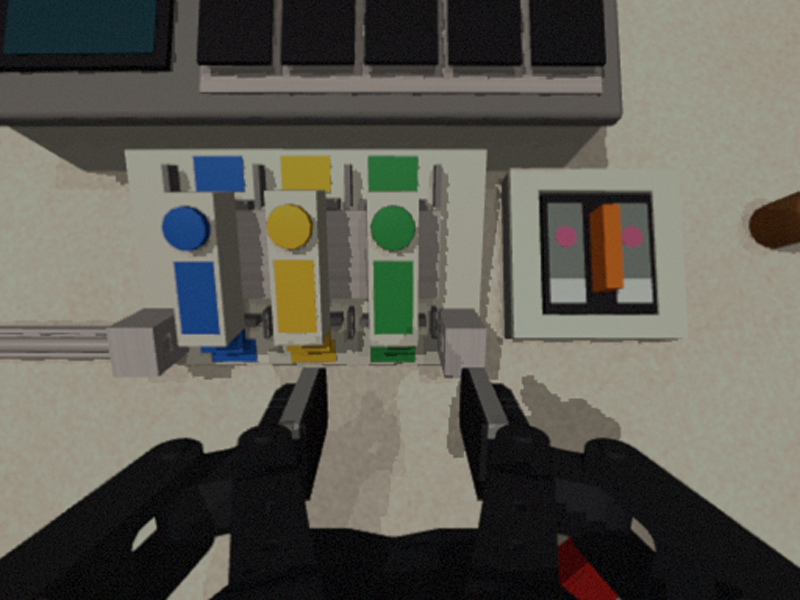

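```bash
python3 - <<'E'
from h import *
g=r2w([-.059,.3697,.044]); print(g); plan([g[0],g[1],.2],down(RY))
E
```

```text
[0.59467208 0.35197217 0.08717193]
turn [-3.818e-01  0.000e+00 -2.000e-04] deg 21.9 | shift after turn [-0.4298  0.0275  0.008 ] | before turn [-0.4298  0.0286 -0.0028]
```

```bash
python3 -m jog '[[0,0,0,-0.0954,0,0,0],[0,0,0,-0.0954,0,0,0],[0,0,0,-0.0955,0,0,0],[0,0,0,-0.0955,0,0,0],[-0.036,0,0.001,0,0,0,0],[-0.036,0,0.001,0,0,0,0],[-0.036,0,0.001,0,0,0,0],[-0.036,0,0.001,0,0,0,0],[-0.036,0,0.001,0,0,0,0],[-0.036,0,0.001,0,0,0,0],[-0.036,0,0.001,0,0,0,0],[-0.036,0,0.001,0,0,0,0]]'
python3 -m jog '[[-0.036,0.007,0,0,0,0,0],[-0.036,0.007,0,0,0,0,0],[-0.036,0.007,0,0,0,0,0],[-0.034,0.006,0,0,0,0,0],[0,0,0,0,0,0,0],[0,0,0,0,0,0,0]]'
python3 - <<'E'
from h import *
g=r2w([-.059,.3697,.044]); plan([g[0],g[1],.08],down(RY))
im,d,c=cap('wrist','w29')
cv2.imwrite('pics/w29b.png',cv2.resize(im,(800,600),interpolation=cv2.INTER_CUBIC))
X,uv,c,ok=cloud(load('w29'),200,300,130,260); c=c.astype(int); m=ok&(c[:,2]>c[:,1]*2)&(c[:,2]>50); Yr=np.array([w2r(y) for y in X[m]]); print(m.sum(),np.percentile(Yr,[3,50,97],axis=0).round(4).tolist())
E
```

```text
t: 44.03
tcp_pos: [0.5832, 0.2121, 0.2238]
tcp_rot: [0.479, -0.483, 0.52, -0.517]
wrist_force: [0.1, -0.3, -0.4]
opening: 0.501
t: 44.53
tcp_pos: [0.5925, 0.3548, 0.1956]
tcp_rot: [0.48, -0.484, 0.519, -0.516]
wrist_force: [-0.5, -0.8, -0.6]
opening: 0.497
turn [0.0074 0.0052 0.0019] deg 0.5 | shift after turn [0.0026 0.1156 0.0024] | before turn [0.0024 0.1156 0.0032]
715 [[-0.0675, 0.3634, 0.0271], [-0.0461, 0.3697, 0.0578], [-0.0452, 0.3759, 0.0645]]
```

View pics/w29b.png

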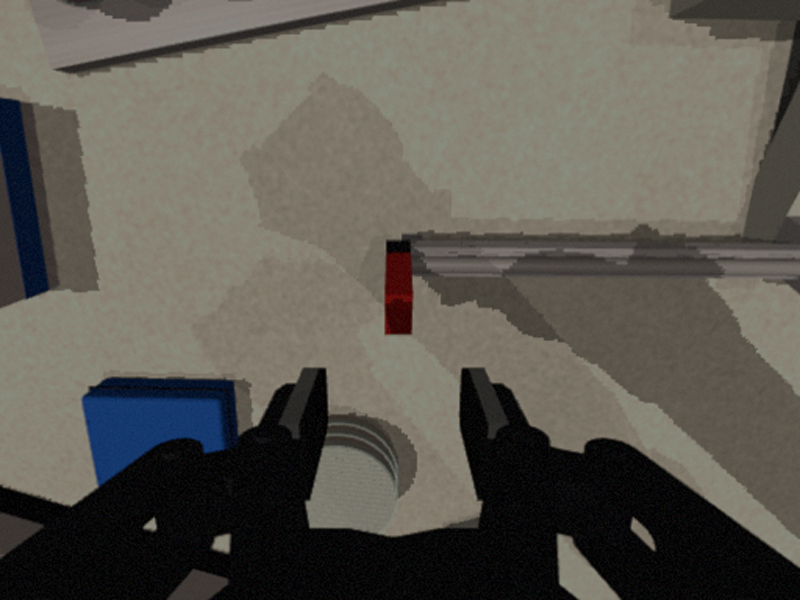

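```bash
python3 -m jog '[[0.0024,0.025,0.002,0.007,0.005,0.002,0],[0,0.03,0,0,0,0,0],[0,0.03,0,0,0,0,0],[0,0.025,0,0,0,0,0],[0,0.005,0,0,0,0,0],[0,0,0,0,0,0,0],[0,0,0,0,0,0,-1],[0,0,0,0,0,0,-1],[0,0,0,0,0,0,-1],[0,0,0,0,0,0,-1],[0,0,0,0,0,0,-1],[0,0,0,0,0,0,-1]]'
python3 - <<'E'
from h import *
p,R=pose(); print(p,env.get_obs()['wrist_force']); g=r2w([-.059,.3697-.208,.044]); plan([g[0],g[1],.08],down(RY))
E
```

```text
t: 45.58
tcp_pos: [0.5984, 0.3506, 0.0868]
tcp_rot: [-0.483, 0.476, -0.519, 0.521]
wrist_force: [1.0, 0.2, 7.2]
opening: 0.146
[0.59836484 0.35055367 0.08675073] [0.98086428 0.16767314 7.1552733 ]
turn [-0.0086 -0.0048 -0.0045] deg 0.6 | shift after turn [ 0.2069  0.0068 -0.0038] | before turn [ 0.2069  0.0058 -0.0028]
```

```bash
python3 -m jog '[[0.01,0,0,0,-0.003,0,-1],[0.018,0,0,0,0,0,-1],[0.018,0,0,0,0,0,-1],[0.018,0,0,0,0,0,-1],[0.018,0,0,0,0,0,-1],[0.018,0,0,0,0,0,-1],[0,0,0,0,0,0,-1],[0,0,0,0,0,0,-1]]'
python3 - <<'E'
from h import *
p,R=pose(); print(w2r(p),railR(RY).T@env.get_obs()['wrist_force']); g=r2w([-.059,.3697-.208,.044]); plan([g[0],g[1],.08],down(RY))
E
```

```text
t: 46.25
tcp_pos: [0.5904, 0.2484, 0.0867]
tcp_rot: [-0.482, 0.477, -0.518, 0.521]
wrist_force: [-0.7, -2.2, 9.9]
opening: 0.151
[-0.0557831   0.26606203  0.04231255] [ 2.84455724 -2.27903583  9.48216161]
turn [-0.0078 -0.0041 -0.0023] deg 0.5 | shift after turn [ 0.1044  0.0067 -0.0036] | before turn [ 0.1044  0.0064 -0.0032]
```

```bash
python3 -m jog '[[0.016,0,0,0,-0.003,0,-1],[0.016,0,0,0,0,0,-1],[0.016,0,0,0,0,0,-1],[0.016,0,0,0,0,0,-1],[0.016,0,0,0,0,0,-1],[0.016,0,0,0,0,0,-1],[0.008,0,0,0,0,0,-1],[0,0,0,0,0,0,-1],[0,0,0,0,0,0,-1]]'
python3 - <<'E'
from h import *
p,R=pose(); print(w2r(p),railR(RY).T@env.get_obs()['wrist_force']); g=r2w([-.059,.3697-.208,.044]); plan([g[0],g[1],.08],down(RY))
E
```

```text
t: 47.0
tcp_pos: [0.5824, 0.1454, 0.0867]
tcp_rot: [-0.483, 0.478, -0.517, 0.52]
wrist_force: [-1.9, -2.0, 13.2]
opening: 0.149
[-0.0559941   0.16275961  0.04235204] [ 2.86818619 -2.1573229  13.01335169]
turn [-0.0078 -0.0008 -0.0024] deg 0.5 | shift after turn [ 0.0011  0.0067 -0.0034] | before turn [ 0.0011  0.0066 -0.0034]
```

```bash
python3 -m jog '[[0.004,0,0,0,0,0,-1],[0.004,0,0,0,0,0,-1],[0.004,0,0,0,0,0,-1],[0,0,0,0,0,0,-1],[0,0,0,0,0,0,-1]]'
python3 - <<'E'
from h import *
p,R=pose(); print(w2r(p),railR(RY).T@env.get_obs()['wrist_force'])
E
python3 -m jog '[[0.004,0,0,0,0,0,-1],[0,0,0,0,0,0,-1],[0,0,0,0,0,0,-1]]'
python3 - <<'E'
from h import *
p,R=pose(); print(w2r(p),railR(RY).T@env.get_obs()['wrist_force'])
E
```

```text
t: 47.42
tcp_pos: [0.5824, 0.1442, 0.0867]
tcp_rot: [0.489, -0.475, 0.518, -0.517]
wrist_force: [1.1, 16.4, 4.6]
opening: 0.148
[-0.05593701  0.16163033  0.04238723] [ 1.44484223 16.45053246  4.40701635]
t: 47.67
tcp_pos: [0.5824, 0.1442, 0.0868]
tcp_rot: [0.491, -0.474, 0.518, -0.515]
wrist_force: [3.4, 22.9, 1.0]
opening: 0.144
[-0.05591431  0.16163984  0.04243013] [ 1.95114585 23.05085161  0.37683876]
```

```bash
python3 -m jog '[[-0.01,0,0,0,0,0,-1],[0,0,0,0,0,0,-1],[0,0,0,0,0,0,-1]]'
python3 - <<'E'
from h import *
p,R=pose(); print(w2r(p),railR(RY).T@env.get_obs()['wrist_force'])
E
python3 -m jog '[[0,0,0,0,0,0,-0.2],[0,0,0,0,0,0,-0.2],[0,0,0,0,0,0,-0.2],[0,0,0,0,0,0,-0.2],[0,-0.02,0,0,0,0,-0.2],[0,-0.03,0,0,0,0,-0.2],[0,-0.04,0,0,0,0,0],[0,-0.04,0,0,0,0,0],[0,-0.04,0,0,0,0,0],[0,-0.02,-0.02,0,0,0,0],[0,0,-0.02,0,0,0,0],[0,0,0,0,0,0,0]]'
python3 - <<'E'
from h import *
im,d,c=cap('wrist','w30')
cv2.imwrite('pics/w30b.png',cv2.resize(im,(800,600),interpolation=cv2.INTER_CUBIC))
X,uv,c,ok=cloud(load('w30'),200,300,100,260); c=c.astype(int); m=ok&(c[:,2]>c[:,1]*2)&(c[:,2]>50); Yr=np.array([w2r(y) for y in X[m]]); print(m.sum(),np.percentile(Yr,[3,50,97],axis=0).round(4).tolist())
E
```

```text
t: 47.92
tcp_pos: [0.5823, 0.1443, 0.0867]
tcp_rot: [-0.486, 0.477, -0.517, 0.519]
wrist_force: [-1.2, 5.2, 9.4]
opening: 0.153
[-0.05599674  0.16170386  0.04237358] [1.77536416 5.08356035 9.38616314]
t: 48.92
tcp_pos: [0.5376, 0.1437, 0.2752]
tcp_rot: [-0.484, 0.479, -0.517, 0.519]
wrist_force: [-1.0, -0.2, -0.6]
opening: 0.497
519 [[-0.071, 0.155, 0.0278], [-0.05, 0.1619, 0.0632], [-0.0457, 0.168, 0.0648]]
```

View pics/w30b.png

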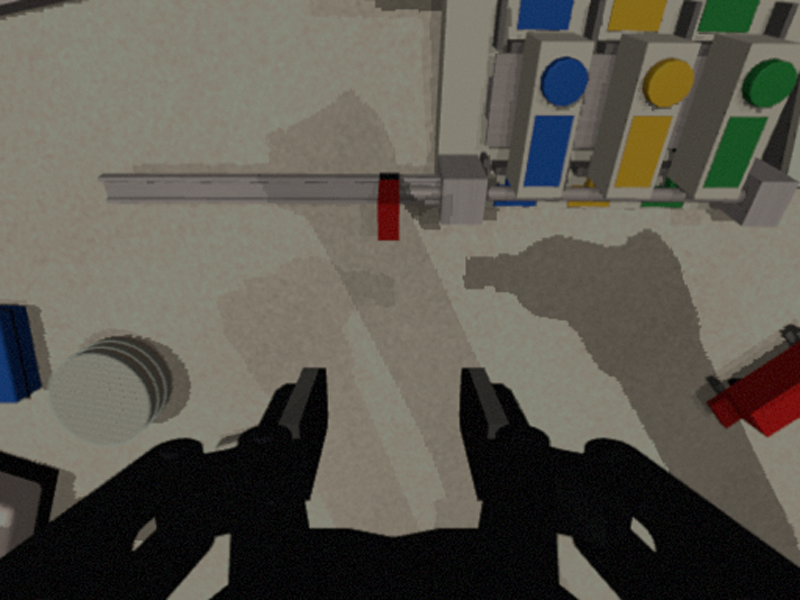

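```bash
python3 - <<'E'
from h import *
t,_,_=cap('top','t31'); s,_,_=cap('scene','s31')
cv2.imwrite('pics/t31b.png',cv2.resize(t[85:285,90:430],None,fx=2.3,fy=2.3,interpolation=cv2.INTER_CUBIC))
cv2.imwrite('pics/s31b.png',cv2.resize(s[130:330,160:380],None,fx=3.6,fy=3,interpolation=cv2.INTER_CUBIC))
z=load('w30')
for n,y in [('b',.06),('y',0)]:
    P=proj(z,[r2w((x,y+dy,.04)) for x in (-.035,0.0) for dy in (-.008,.008)]); u0,v0=P.min(0).astype(int);u1,v1=P.max(0).astype(int)
    X,uv,c,ok=cloud(z,u0,u1,v0,v1); q=np.array([w2r(x) for x in X[ok]]); print(n,np.median(q,0).round(4))
E
```

```text
b [-0.0159  0.0614  0.0405]
y [-0.0158  0.0015  0.0406]
```

View pics/t31b.png

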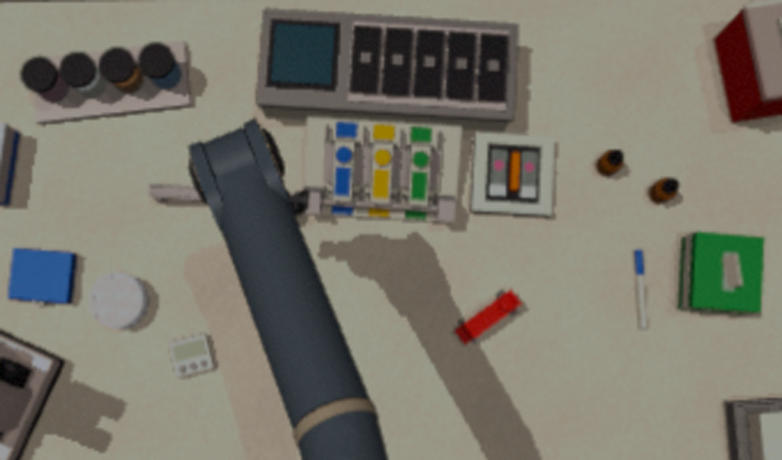

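View pics/s31b.png

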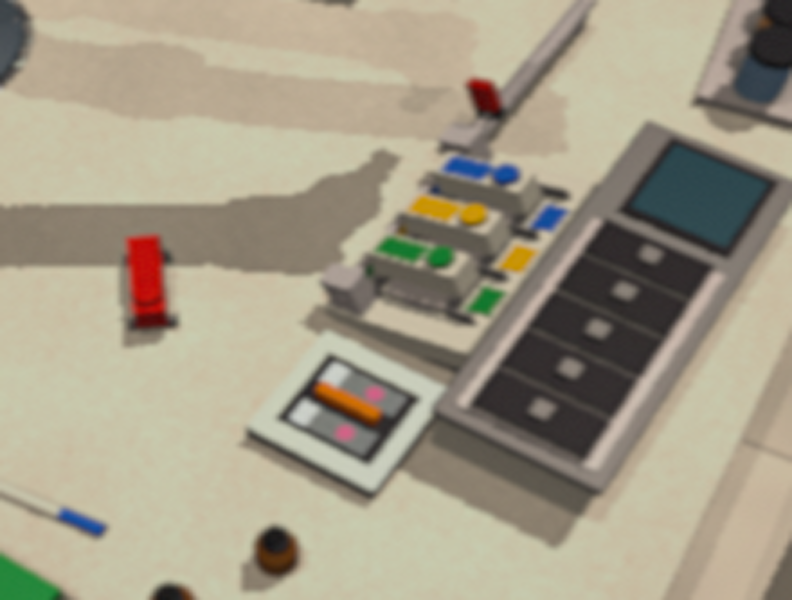

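Everything is in place: tray in its pocket, three cartridges flat on the rail, bar home, and the bystanders and the red look-alike where they stood. Handing in.

```bash
python3 -c "
from cell import env
print(env.close_job())"
```

```text
the job is handed in; nothing more can be done
None
```

The slide stainer is loaded and the job is handed in, at about 49 s of robot time; it reports no verdict.

**What I did, in order:**
- **Tray:** I set it flat in its recess.
- **Bar out:** I drew the locking bar to its stop.
- **Cartridges:** I hooked and snapped the blue, yellow and green cartridges into their own bays. All three were present.
- **Bar home:** I pushed the locking bar into its keeper.

**Last checks:**
- **Cartridges:** With all three in, before the bar went home, their tops were flat and parallel to the rail, 40.5 mm above it (40 mm expected). After it, blue and yellow still read that height; green was out of that measurement but looked flat in the scene view. In upward tugs before release, blue held at 52 N, yellow at 37 N and green at 26 N.
- **Bar:** The grip travelled 207.8 mm from fully out to home, against 208 mm expected. It stopped hard at 23 N.
- **Tray:** Its plate was level with the recess rim to about 1 mm. It was still seated in the final pictures.
- **Other things:** The bystanders I could see, and the red look-alike, stood where they were in the final top and scene views.

**Disagreements:**
- **Bar's starting position:** The bar hit its stop about 28 mm sooner than I had worked out. It was evidently already about 28 mm drawn at the start. The pull reached about 66 N at the wrist there before I backed off (limit 120 N).
- **First hook try:** On the blue cartridge the foot clip touched the rail's face at about 8 N. I lifted it, steepened the tilt, and it hooked cleanly.
- **Green tug test:** Green moved about 3.5 mm from its pressed-down height under the upward tug, against about 2 mm for the other two. It was flat again after I pressed it down.

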